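Load the long control tube into the polarimeter

TASK

Make the polarimeter ready for its calibration check: take the long control tube out of its storage stand, park it in the saddles of the slanted rest, down by its foot plate, and let go so that you can take it again from the side, then lay it in the V supports of the sample chamber between the two towers and set the loose chamber cover on the chamber so that it sits fully seated and level. Do not drop the tube or the cover, and leave the short tube and the other things on the bench where they are.

Things in the scene. Friction and masses are not known exactly. Their poses are not given: they have to be found in the camera images.
- tube_long: the long metal control tube, 120 mm overall, about 0.22 kg: round barrel 24 mm across with a dark knurled cap 32 mm across and 14 mm long at each end (ends alike). Origin in its middle, its own z along the tube. Starts upright in one of the stand's two wells, its middle 66 mm and its top 126 mm above the worktop, with 1.5 mm play all round.
- tube_short: the short control tube, alike but only 70 mm overall, upright in the other well, its top 76 mm above the worktop. Origin in its middle, z along it. It stays where it is.
- tube_stand: white storage block, fixed, 56 mm (x) by 150 mm (y) by 40 mm high, with two round wells 35 mm across and 34 mm deep at y = -45 and +45 mm. Origin in the middle of its underside.
- tilt_rest: the slanted rest, fixed: a 26 mm wide aluminium wedge, sloping at 45 degrees, on a dark plate 125 by 84 mm. Two black 90 degree V saddles, 28 mm wide, carry the tube's barrel; a foot plate stops its lower cap. Origin on the worktop straight below point rest_seat; the slope rises towards its own +x, y runs across it.
- rest_seat (a point): the tube's middle when parked with its lower end on the foot plate, 78 mm up. x: up the slope along the tube; z: squarely out of the slope. Saddles hold the barrel from x = -34 to -24 and +20 to +30 mm, between them its sides are free and the sloping face is 28 mm under the axis; the tube above x = 30 mm stands free. Let go up to 12 mm high, it slides to the foot or stays.
- polarimeter: the instrument, fixed: grey base 124 mm (x) by 290 mm (y, the optical axis), with a white tower 53 mm long and 125 mm high at each y end and the open sample chamber between them. Origin in the middle of its underside, z up.
- trough (a point): the tube's middle when it rests in the chamber's V supports, along the polarimeter's y, 65 mm up; axes as the polarimeter's. The supports (90 degree V, 28 mm wide) hold the barrel from 26 to 36 mm either side, so the caps hang outside with 10 mm play each way. Floor 28 mm below, walls 55 mm before and behind (x), towers 92 mm to either side (y) and 60 mm higher.
- rim (a point): centre of the chamber's mouth, level with the tops of its front and back walls, 95 mm above the worktop; the mouth is 110 mm (x) by 184 mm (y, between the towers); axes as the polarimeter's.
- chamber_cover: loose grey cover, about 0.16 kg: plate 122 (x) by 174 (y) by 5 mm; below it a tapered lip 5 mm deep, 104 by 166 mm at the plate and 98 mm (x) at its edge; on top a bar handle along x, 13 mm wide, 74 mm long, bar 23 to 34 mm above the origin, which is mid-underside of the lip. Starts flat on the worktop. Seated, the origin is 5 mm under point rim, y along the polarimeter's y, either way.
- vial_2: small capped glass vial, 15 mm by 45 mm high, standing near the work; stays. Origin at its underside.
- marker_1: marker pen, 135 mm long, lying near the work; stays.
- jar_white: white screw-lid sample jar, 58 mm by 62 mm high; stays. Origin at its underside.
- petri_1: small petri dish, 62 mm by 14 mm; stays. Origin at its underside.
Things that resemble listed ones, but are neither listed nor needed, are in the scene too. Leave any turquoise look-alike of the tube_long alone. Several things look just like the chamber_cover: the one meant starts nearest to the robot's base.

How it is judged:
By the outcome, as a careful person would: the job done as asked, in the order asked, and still so for the second after the job is handed in, with the robot touching nothing.
It also fails if it takes over 67 s, if anything falls off the work surface, if the arm or the gripper's body presses on something with over 40 N, if the wrist force passes 120 N, or if a joint passes its speed limit or range.

ROBOT

A 7-joint arm with a two-finger parallel gripper is mounted at the origin on a cart in front of the work surface, level with it; the furniture and walls round the work are solid. World frame = base frame: x ahead of the robot, y to its left, z up, the work surface at z = 0. Lengths are in m, angles in rad, forces in N, time in s.
With the tool pointing down it reaches from about 0.4 to 0.85 m from the base axis. Payload 10.4 kg.
Tool frame: the origin (TCP) lies midway between the tips of the shut fingers; the grasp point (between the pads) lies 19 mm behind it; z points along the fingers, y is the line along which they close (so a half turn about z gives the same grasp; the last joint's range is limited). The gripper opens to 87 mm and grips with 3 to 60 N. Pads are 19 mm wide; open, the fingers measure 117 mm over their backs; the gripper's body (75 mm by 190 mm) begins 51 mm behind the grasp point.
Start: joints at [1.153, 0.332, -0.065, 1.46, 0.022, 1.35, -0.088], TCP at [0.24, -0.577, 0.223] pointing down, gripper open.
Joint ranges: [-2.6, 2.6], [-0.5, 2.12], [-1.47, 1.34], [0.16, 2.42], [-1.27, 4.41], [0.06, 2.06], [-2.6, 2.6]. Speed limits (rad/s): [2.22, 2.22, 2.79, 2.79, 3.14, 3.14, 3.14].

INTERFACE

Orientations are given as a unit quaternion [x, y, z, w].
In Python, from bench import sensors, eyes, order gives the robot as it stands.
- The arm moves only by the tool arm_command, never from a script. Its argument "steps" is a list of rows, each an object with "rot": the turn, a rotation vector about the world's x, y, z in degrees, a list of three; "slide": the shift along the world's x, y, z in m, a list of three; "grip": the opening, from 0 (shut) to 1 (fully open). A call has exactly 8 rows; each row shifts and turns the commanded pose from where the row before left it; what a row does not reach is not made up. A row lasts 1/8 s, in which the tool goes at most 62.5 mm and 10.7 degrees, less where a joint would pass 70% of its speed; a pose out of reach is approached as far as the arm can. A call with a gripper value outside its range is refused whole. The fingers move at their own pace and stop on an object; "newtons" is the grip in N (left out, the last holds). Time passes only in rows, so rows that do not move let the fingers close, or fill a call up. It gives the time, the measured TCP pose, the force, the opening and the grip force at its end, in the units of the state.
- sensors.read_state(): the state, without advancing time (a new reading comes with each control period).
- eyes.camera(name): name is "side" or "top" or "wrist"; returns a dict with "pixels" (384x512x3 uint8, red, green, blue), "intrinsics" (3x3 intrinsics, pixels), "pose" (4x4, takes a point from camera to world coordinates). Camera axes: x right, y down, z forward; pixel columns grow to the right and rows downward; lengths in m; the calibration is good to about 2 mm. The wrist camera is an equidistant fisheye: a pixel r from the principal point sees the ray r / f radians off the axis. A picture is of the moment at which its call begins. There is no depth.
- order.close_job(): hands the job in; it is judged then, once.
Trained networks look in a picture, given as the dict that the camera call returned (one of the last four; its "shot" number tells which), for a name from the list of things; names that differ only in an ending like _2 or _b are one class to them, and where a whole thing is asked for, a point or a joint stands for the part that bears it (a point fixed in the world has none). Each returns a list of dicts, best first, with "conf" (0 to 1); they miss things now and then, are a little off and sometimes report something else, mostly with a low value. They report only what shows in the picture. A call takes as long as a camera call. They do not tell look-alikes from the thing itself.
- eyes.look_for(name, picture): "bbox" ([left, top, right, bottom] in pixels, round what is visible of it).
The state is a dict: "time": time; "joint_positions": joint angles; "joint_vel": joint speeds; "joint_torque": joint torques, N m; "ee_pos": TCP position; "eef_rot": TCP orientation; "ft_force": force on the tool from outside, world axes, zero at the start; "torque": the same for the moment, N m; "width": finger opening in m; "grip_force": force on a finger pad.
Only numpy, scipy, OpenCV 4.12 (cv2) and the standard library are available. Lean on these libraries where they do the work, as an engineer would, in place of code of your own. Each camera call takes 0.05 s, during which the arm holds its last target. There are 200 camera calls.

## Working session

There is one attempt and no reset: what is moved stays moved. The work goes in short steps, Python scripts to look and compute and a tool call to move; the robot and the scene stay as the last step left them, time stands still between calls to the robot, and variables do not carry over. Pictures are saved under pics/ and viewed, at most 10 in all, crops included, and the job is handed in when it is done.

Besides the shell and the picture viewer there is one more tool, called as a command line: name --argument value ..., lists and objects as JSON in quotes. arm_command: Moves the arm, as the interface text tells. Its arguments: {"type":"object","properties":{"steps":{"type":"array","items":{"type":"object","properties":{"rot":{"type":"array","items":{"type":"number"}},"slide":{"type":"array","items":{"type":"number"}},"grip":{"type":"number"}}}},"newtons":{"type":"number"}},"required":["steps"]}

```bash
mkdir -p pics; ls
cat > h.py <<'E'
import numpy as np,cv2
from bench import sensors,eyes,order
def save(p,n): cv2.imwrite('pics/'+n,cv2.cvtColor(p['pixels'],cv2.COLOR_RGB2BGR))
def ray(p,u,v):
    K=np.array(p['intrinsics']);T=np.array(p['pose'])
    d=T[:3,:3]@np.array([(u-K[0,2])/K[0,0],(v-K[1,2])/K[1,1],1]);return T[:3,3],d
def at(p,u,v,z):
    o,d=ray(p,u,v);return o+d*(z-o[2])/d[2]
def proj(p,X):
    K=np.array(p['intrinsics']);T=np.array(p['pose']);c=(np.atleast_2d(X)-T[:3,3])@T[:3,:3]
    return (c/c[:,2:])@K.T[:,:2]
E
python3 - <<'E'
from h import *
np.set_printoptions(precision=3,suppress=True)
ims=[]
for n in('top','side'):
    p=eyes.camera(n);ims.append(p['pixels']);print(n,p['intrinsics'],p['pose'],p.get('shot'))
    save(p,n+'0.png')
    for t in 'tube_long tube_short tube_stand tilt_rest polarimeter chamber_cover vial_2 marker_1 jar_white petri_1'.split():
        print(t,[(np.round(d['bbox']).astype(int).tolist(),round(d['conf'],2)) for d in eyes.look_for(t,p)][:5])
s=sensors.read_state();print(s)
E
```

```text
pics
top [[411.34    0.    250.617]
 [  0.    411.34  194.272]
 [  0.      0.      1.   ]] [[-0.001 -0.984  0.18   0.305]
 [-1.     0.002  0.009  0.005]
 [-0.009 -0.18  -0.984  1.632]
 [ 0.     0.     0.     1.   ]] 1
tube_long [([325, 185, 336, 200], 0.6), ([336, 212, 353, 227], 0.54)]
tube_short []
tube_stand [([333, 211, 371, 232], 0.79)]
tilt_rest [([281, 215, 317, 238], 0.63)]
polarimeter [([162, 164, 241, 203], 0.65)]
chamber_cover [([114, 218, 163, 268], 0.95), ([189, 217, 236, 256], 0.69)]
vial_2 []
marker_1 [([284, 214, 317, 237], 0.44), ([246, 231, 280, 242], 0.41)]
jar_white [([320, 160, 331, 178], 0.46), ([362, 212, 369, 222], 0.3)]
petri_1 [([282, 145, 295, 160], 0.63), ([246, 232, 277, 241], 0.36)]
side [[461.889   0.    249.876]
 [  0.    461.889 196.381]
 [  0.      0.      1.   ]] [[ 1.    -0.023  0.006  0.599]
 [-0.02  -0.657  0.754 -1.104]
 [-0.013 -0.754 -0.657  1.088]
 [ 0.     0.     0.     1.   ]] 2
tube_long [([244, 266, 252, 300], 0.66), ([196, 275, 209, 306], 0.56), ([198, 217, 204, 247], 0.51)]
tube_short [([206, 316, 220, 335], 0.67)]
tube_stand [([197, 292, 228, 350], 0.98)]
tilt_rest []
polarimeter [([240, 135, 275, 212], 0.62)]
chamber_cover [([175, 133, 222, 157], 0.69), ([189, 175, 224, 211], 0.66)]
vial_2 []
marker_1 [([267, 230, 273, 244], 0.49), ([198, 216, 203, 246], 0.42)]
jar_white [([274, 276, 296, 303], 0.63)]
petri_1 [([295, 246, 313, 260], 0.56), ([195, 276, 210, 307], 0.15)]
{'time': 1.1, 'joint_positions': array([ 1.153,  0.332, -0.065,  1.46 ,  0.022,  1.35 , -0.089]), 'joint_vel': array([ 0.001, -0.001, -0.001,  0.001,  0.001,  0.   , -0.   ]), 'joint_torque': array([  0.   , -62.306,   0.024, -39.013,  -0.061,   0.032,   0.   ]), 'ee_pos': array([ 0.24 , -0.577,  0.223]), 'eef_rot': array([0.981, 0.196, 0.   , 0.   ]), 'ft_force': array([-0.461,  0.045, -0.012]), 'torque': array([ 0.01 ,  0.012, -0.016]), 'grip_force': 0.0, 'width': 0.08706412478887464}
```

View pics/top0.png

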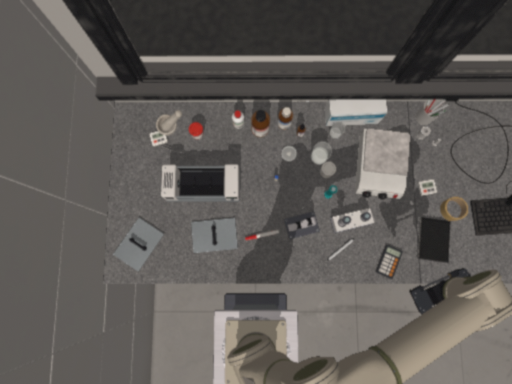

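View pics/side0.png

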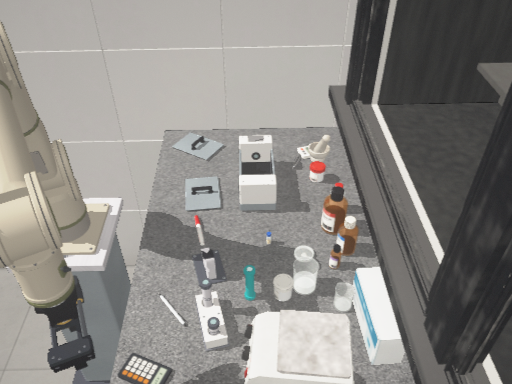

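The top view shows the polarimeter near (201,183), candidate covers at (138,243) and (214,235), the rest at (301,226) and the stand at (352,219). The turquoise look-alike tube is at (331,191). The side view agrees: the long tube is upright at (206,290) and the short one at (213,325).

Run:
```python
from h import *
np.set_printoptions(precision=3,suppress=True)
a=cv2.imread('pics/top0.png')[155:275,105:385]
b=cv2.imread('pics/side0.png')[125:355,165:325]
cv2.imwrite('pics/c1.png',cv2.resize(a,None,fx=2.85,fy=2.85,interpolation=3))
b=cv2.resize(b[90:],None,fx=4.2,fy=4.2,interpolation=3);cv2.imwrite('pics/c2.png',b)
p=eyes.camera('top')
for n,(u,v) in dict(coverA=(138,243),coverB=(214,235)).items(): X=at(p,u,v,.02);print(n,X,np.hypot(*X[:2]))
```

```text
coverA [0.407 0.46  0.02 ] 0.6141674977511151
coverB [0.438 0.163 0.02 ] 0.46710901085160494
```

View pics/c1.png

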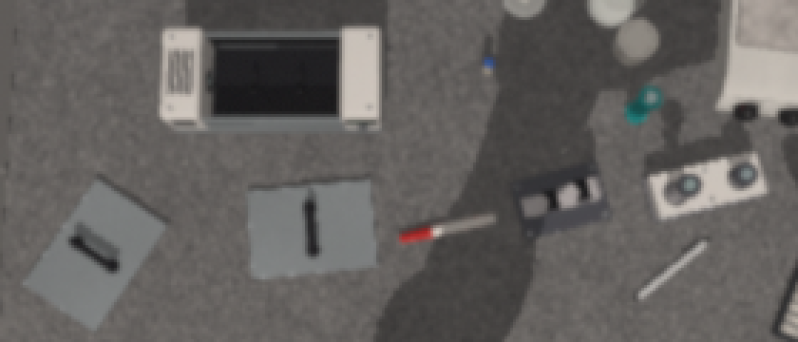

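View pics/c2.png

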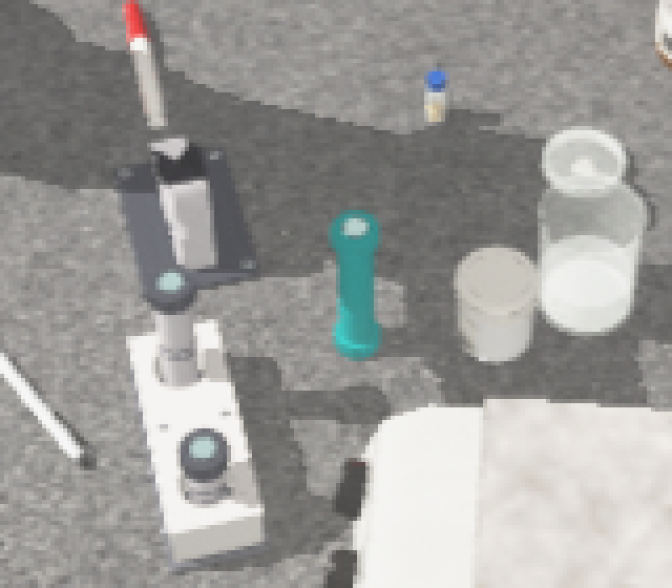

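The cover meant is B at (214,235) in the top view. It is 0.467 m from the base, against 0.614 m for A at (138,243), and it is the same flat plate with a black bar in the crop. The long tube is the taller one in the +y well, at c2 (172,280) in the side crop. The rest's slope faces +y and rises towards the stand. I'll move over the stand and rest and look with the wrist camera.

arm_command --steps '[{"slide":[0.02,0.03,0.022],"rot":[0,0,10.4],"grip":1},{"slide":[0.02,0.035,0.022],"rot":[0,0,10.4],"grip":1},{"slide":[0.025,0.04,0.022],"rot":[0,0,10.4],"grip":1},{"slide":[0.025,0.04,0.022],"rot":[0,0,10.4],"grip":1},{"slide":[0.025,0.04,0.022],"rot":[0,0,10.4],"grip":1},{"slide":[0.025,0.04,0.022],"rot":[0,0,10.4],"grip":1},{"slide":[0.025,0.04,0.022],"rot":[0,0,10.4],"grip":1},{"slide":[0.025,0.035,0.022],"rot":[0,0,10.4],"grip":1}]'

```text
time: 2.15
ee_pos: [0.4311, -0.2753, 0.3997]
eef_rot: [0.601, 0.8, -0.0, 0.0]
ft_force: [0.5, -0.1, -0.6]
width: 0.0864
grip_force: 0.0
```

Run:
```python
from h import *
import pickle
np.set_printoptions(precision=4,suppress=True)
p=eyes.camera('wrist');pickle.dump(p,open('w1.pkl','wb'))
print(p['intrinsics'],p['pose'])
s=sensors.read_state();print(s['ee_pos'],s['eef_rot'],s['joint_positions'])
cv2.imwrite('pics/w1.png',cv2.cvtColor(cv2.resize(p['pixels'],(768,576),interpolation=3),cv2.COLOR_RGB2BGR))
for t in 'tube_long tube_short tube_stand tilt_rest'.split():
    print(t,[(np.round(d['bbox']).astype(int).tolist(),round(d['conf'],2)) for d in eyes.look_for(t,p)][:4])
```

```text
[[297.3186   0.     258.2644]
 [  0.     297.3186 188.5389]
 [  0.       0.       1.    ]] [[ 0.9605  0.2649  0.0851  0.4068]
 [ 0.2783 -0.915  -0.292  -0.1953]
 [ 0.0005  0.3041 -0.9526  0.5627]
 [ 0.      0.      0.      1.    ]]
[ 0.4349 -0.27    0.4026] [0.5939 0.8045 0.0012 0.0022] [ 0.8763  0.0704 -0.4349  1.4058  0.0281  1.6672  0.7441]
tube_long [([270, 173, 293, 209], 0.83), ([334, 166, 363, 202], 0.83), ([257, 161, 295, 242], 0.6)]
tube_short [([267, 220, 282, 245], 0.7), ([294, 0, 304, 56], 0.58)]
tube_stand [([258, 160, 297, 242], 0.61), ([269, 173, 292, 210], 0.46)]
tilt_rest [([275, 67, 323, 137], 0.89)]
```

View pics/w1.png

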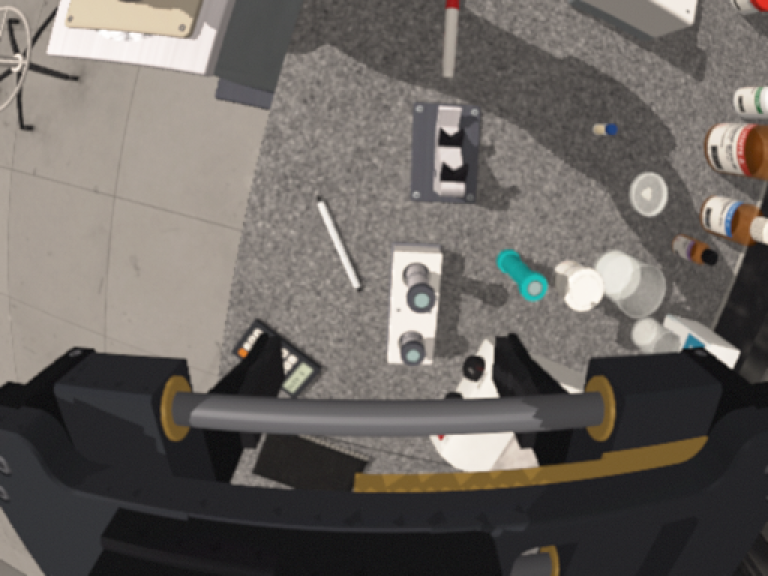

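The wrist view (1.5×) shows the long tube's cap top at (421,299), the short one at (413,354), the rest at (412–481, 102–203) with its high end towards the stand, and the turquoise look-alike at (522,275). Next I'll locate these numerically.

```bash
cat >> h.py <<'E'
def fray(p,u,v):
    K=np.array(p['intrinsics']);T=np.array(p['pose']);x=(u-K[0,2])/K[0,0];y=(v-K[1,2])/K[1,1];r=np.hypot(x,y)+1e-12
    return T[:3,3],T[:3,:3]@np.array([np.sin(r)*x/r,np.sin(r)*y/r,np.cos(r)])
def fat(p,u,v,z):
    o,d=fray(p,u,v);return o+d*(z-o[2])/d[2]
def fproj(p,X):
    K=np.array(p['intrinsics']);T=np.array(p['pose']);c=(np.atleast_2d(X)-T[:3,3])@T[:3,:3]
    rr=np.hypot(c[:,0],c[:,1])+1e-12;th=np.arctan2(rr,c[:,2])
    return np.c_[K[0,2]+K[0,0]*th*c[:,0]/rr,K[1,2]+K[1,1]*th*c[:,1]/rr]
E
python3 - <<'E'
from h import *
import pickle
np.set_printoptions(precision=4,suppress=True)
p=pickle.load(open('w1.pkl','rb'))
f=lambda x,y,z:fat(p,(x+.5)/1.5-.5,(y+.5)/1.5-.5,z)
print('long',f(421,299,.126),'short',f(413,354,.076))
for c in [(394,246),(441,252),(436,362),(388,360)]:print('st',f(*c,.04))
for c in [(418,102),(481,105),(477,203),(412,199)]:print('rest',f(*c,.006))
for c in [(452,137),(453,175)]:print('sad',f(*c,.05))
t=eyes.camera('top');s=eyes.camera('side')
print('top long',at(t,105+690/2.85,155+184/2.85,.126),'short',at(t,105+745/2.85,155+175/2.85,.076))
print('side long',at(s,165+171/4.2,215+281/4.2,.126),'short',at(s,165+203/4.2,215+446/4.2,.076))
a=p['pixels'][60:150,262:332]; b=p['pixels'][155:245,250:320]
cv2.imwrite('pics/w1z.png',cv2.cvtColor(cv2.resize(np.hstack([a,b]),None,fx=5.5,fy=5.5,interpolation=3),cv2.COLOR_RGB2BGR))
E
```

```text
long [ 0.484  -0.3363  0.126 ] short [ 0.5052 -0.4231  0.076 ]
st [ 0.4478 -0.3085  0.04  ]
st [ 0.5046 -0.2996  0.04  ]
st [ 0.5455 -0.4431  0.04  ]
st [ 0.4835 -0.4575  0.04  ]
rest [ 0.4275 -0.1326  0.006 ]
rest [ 0.5031 -0.1116  0.006 ]
rest [ 0.5357 -0.232   0.006 ]
rest [ 0.455  -0.2514  0.006 ]
sad [ 0.4743 -0.1647  0.05  ]
sad [ 0.4884 -0.2064  0.05  ]
top long [ 0.4849 -0.3357  0.126 ] short [ 0.5028 -0.4207  0.076 ]
side long [ 0.4866 -0.337   0.126 ] short [ 0.5067 -0.4236  0.076 ]
```

arm_command --steps '[{"slide":[0.01,-0.01,-0.03],"grip":0.75},{"slide":[0.01,-0.011,-0.035],"grip":0.75},{"slide":[0.01,-0.011,-0.035],"grip":0.75},{"slide":[0.01,-0.011,-0.035],"grip":0.75},{"slide":[0.01,-0.011,-0.035],"grip":0.75},{"slide":[0.005,-0.006,-0.03],"grip":0.75},{"slide":[0,0,-0.02],"grip":0.75},{"slide":[0,0,0],"grip":0.75}]'

```text
schema error: expected keys rot, slide, grip
```

Run:
```python
from h import *
import pickle
np.set_printoptions(precision=4,suppress=True)
p=eyes.camera('wrist');pickle.dump(p,open('w2.pkl','wb'))
s=sensors.read_state();print(s['ee_pos'],s['eef_rot'],s['joint_positions'],s['ft_force'])
a=p['pixels']
cv2.imwrite('pics/w2.png',cv2.cvtColor(cv2.resize(a[0:270,150:410],None,fx=2.2,fy=2.2,interpolation=3),cv2.COLOR_RGB2BGR))
print([(np.round(d['bbox']).astype(int).tolist(),round(d['conf'],2)) for d in eyes.look_for('tube_long',p)][:4])
print(fproj(p,[.485,-.3365,.126]),fproj(p,[.505,-.423,.076]))
```

```text
[ 0.4296 -0.278   0.3979] [ 0.6042  0.7968 -0.0001 -0.0005] [ 0.8832  0.0727 -0.4243  1.4127  0.03    1.6636  0.7359] [-0.3778 -0.0562 -0.0575]
[([270, 170, 294, 210], 0.86), ([333, 166, 366, 200], 0.83)]
[[283.2523 198.5231]] [[277.4439 235.1959]]
```

View pics/w2.png

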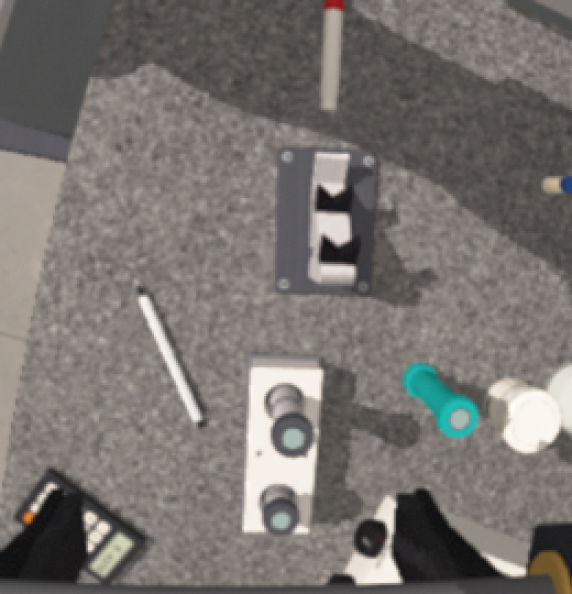

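Same view, slightly enlarged. The low saddle's horn tips are at (316,185) and (353,187), the high saddle's at (320,237) and (360,238). I'll fit the rest's pose to them and move down with complete rows.

arm_command --steps '[{"rot":[0,0,0],"slide":[0.01,-0.01,-0.03],"grip":0.75},{"rot":[0,0,0],"slide":[0.01,-0.011,-0.035],"grip":0.75},{"rot":[0,0,0],"slide":[0.01,-0.011,-0.035],"grip":0.75},{"rot":[0,0,0],"slide":[0.01,-0.011,-0.035],"grip":0.75},{"rot":[0,0,0],"slide":[0.01,-0.011,-0.035],"grip":0.75},{"rot":[0,0,0],"slide":[0.005,-0.006,-0.03],"grip":0.75},{"rot":[0,0,0],"slide":[0,0,-0.02],"grip":0.75},{"rot":[0,0,0],"slide":[0,0,0],"grip":0.75}]'

```text
time: 3.6
ee_pos: [0.4841, -0.337, 0.1768]
eef_rot: [0.604, 0.797, -0.0, -0.002]
ft_force: [0.6, 0.0, 0.8]
width: 0.0655
grip_force: 0.0
```

```bash
cat >> h.py <<'E'
from scipy.optimize import least_squares
def seat2w(q,P):
    x,y,a=q;P=np.atleast_2d(P);c=np.sqrt(.5)
    ex=np.array([np.cos(a),np.sin(a),0]);ey=np.array([-np.sin(a),np.cos(a),0]);ez=np.array([0,0,1.])
    return np.array([x,y,.078])+P[:,:1]*(ex+ez)*c+P[:,1:2]*ey+P[:,2:]*(ez-ex)*c
E
python3 - <<'E'
from h import *
import pickle
np.set_printoptions(precision=4,suppress=True)
p=pickle.load(open('w2.pkl','rb'))
P=np.array([[-34,14,-3],[-34,-14,-3],[20,14,-3],[20,-14,-3]])/1e3
uv=np.array([[353,187],[316,185],[360,238],[320,237]])
uv=(uv+.5)/2.2-.5+[150,0]
for k in(0,1):
    Q=P.copy()
    if k:Q[:2,0]=-.024;Q[2:,0]=.030
    r=least_squares(lambda q:(fproj(p,seat2w(q,Q))-uv).ravel(),[.48,-.18,-1.32],x_scale=.01)
    print(k,r.x,np.degrees(r.x[2]),r.fun)
for c in [(279,149),(378,150),(373,295),(275,293)]:print('rest',fat(p,*((np.array(c)+.5)/2.2-.5+[150,0]),.006))
w=eyes.camera('wrist');pickle.dump(w,open('w3.pkl','wb'));save(w,'w3.png')
s=sensors.read_state();print(s['ee_pos'],s['eef_rot'],s['joint_positions'],s['ft_force'])
print([(np.round(d['bbox']).astype(int).tolist(),round(d['conf'],2)) for d in eyes.look_for('tube_long',w)][:4])
print(fproj(w,[.485,-.3365,.126]))
E
```

```text
0 [ 0.4761 -0.1776 -1.3166] -75.43606741294674 [-0.3286  0.2187  0.1666  0.2839 -0.2934 -0.0551  0.4306 -0.4116]
1 [ 0.4733 -0.1711 -1.318 ] -75.51843069581379 [-0.215   0.0645  0.0503  0.0933 -0.1578  0.1239  0.3027 -0.2696]
rest [ 0.423  -0.1355  0.006 ]
rest [ 0.5031 -0.1108  0.006 ]
rest [ 0.5354 -0.232   0.006 ]
rest [ 0.4536 -0.2545  0.006 ]
[ 0.4848 -0.3372  0.1783] [ 0.6035  0.7974 -0.     -0.0006] [ 0.8664  0.3151 -0.409   1.5973  0.1297  1.2574  0.7102] [0.5142 0.0333 0.5599]
[([239, 161, 281, 226], 0.84), ([351, 148, 418, 208], 0.67), ([478, 74, 512, 116], 0.48)]
[[261.0417 207.3706]]
```

arm_command --steps '[{"rot":[0,0,-1.2],"slide":[0,0,-0.02],"grip":0.75},{"rot":[0,0,0],"slide":[0,0,-0.025],"grip":0.75},{"rot":[0,0,0],"slide":[0,0,-0.02],"grip":0.75},{"rot":[0,0,0],"slide":[0,0,-0.012],"grip":0.75},{"rot":[0,0,0],"slide":[0,0,0],"grip":0.75},{"rot":[0,0,0],"slide":[0,0,0],"grip":0.2},{"rot":[0,0,0],"slide":[0,0,0],"grip":0.2},{"rot":[0,0,0],"slide":[0,0,0],"grip":0.2}]' --newtons 30

```text
time: 4.7
ee_pos: [0.4856, -0.3371, 0.1021]
eef_rot: [0.611, 0.791, 0.0, 0.0]
ft_force: [0.0, -0.4, -0.1]
width: 0.043
grip_force: 0.0
```

arm_command --steps '[{"rot":[0,0,0],"slide":[0,0,0],"grip":0.2},{"rot":[0,0,0],"slide":[0,0,0],"grip":0.2},{"rot":[0,0,0],"slide":[0,0,0.01],"grip":0.2},{"rot":[0,0,0],"slide":[0,0,0.025],"grip":0.2},{"rot":[0,0,0],"slide":[0,0,0.04],"grip":0.2},{"rot":[0,0,0],"slide":[0,0,0.04],"grip":0.2},{"rot":[0,0,0],"slide":[0,0,0.035],"grip":0.2},{"rot":[0,0,0],"slide":[0,0,0.02],"grip":0.2}]'

```text
time: 5.7
ee_pos: [0.4857, -0.337, 0.2741]
eef_rot: [0.611, 0.791, 0.0, 0.001]
ft_force: [0.2, 0.2, -2.4]
width: 0.0307
grip_force: 30.0
```

Run:
```python
from h import *
import pickle
np.set_printoptions(precision=4,suppress=True)
w=eyes.camera('wrist');pickle.dump(w,open('w4.pkl','wb'))
s=sensors.read_state();print(s['ee_pos'],s['eef_rot'],s['joint_positions'],s['ft_force'],s['width'],s['grip_force'])
q=[.4747,-.1744,-1.317]
u,v=fproj(w,seat2w(q,[0,0,0]))[0].round().astype(int);print(u,v)
a=w['pixels'];u0=max(u-70,0);v0=max(v-60,0)
print(u0,v0)
z=cv2.resize(a[v0:v0+120,u0:u0+140],None,fx=4,fy=4,interpolation=3)
f=cv2.resize(a,(384,288))
z=np.vstack([z,np.zeros((100,560,3),np.uint8)])[:600];cv2.imwrite('pics/w4.png',cv2.cvtColor(z[:480],cv2.COLOR_RGB2BGR))
```

```text
[ 0.4863 -0.3372  0.2762] [0.6113 0.7914 0.0002 0.0024] [ 0.8646  0.2609 -0.4107  1.4564  0.1046  1.4411  0.7086] [-0.0395  0.1923 -0.0248] 0.03096736696832136 29.999975357204676
284 34
214 0
```

View pics/w4.png

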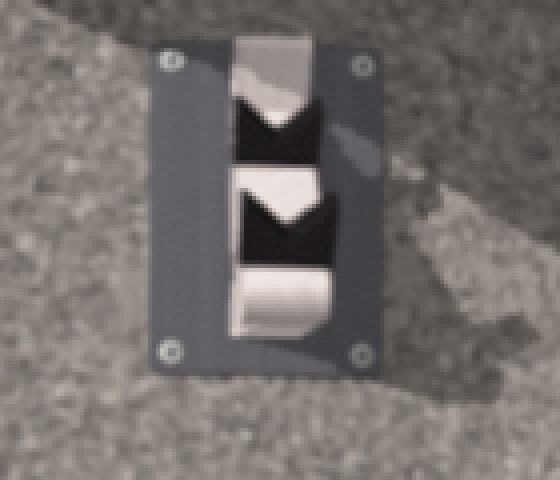

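Run:
```python
from h import *
import pickle
np.set_printoptions(precision=4,suppress=True)
p=pickle.load(open('w4.pkl','rb'))
uv=np.array([[242,190],[336,197],[290,222],[240,264],[333,267],[237,97],[323,98],[279,127],[236,163],[320,165]])
uv=(uv+.5)/4-.5+[214,0]
def mod(xt,xn,xb,zb=-28):
    r=[]
    for o in(0,-54): r+=[[xt+o,-14,-3],[xt+o,14,-3],[xn+o,0,-17],[xb+o,-14,zb],[xb+o,14,zb]]
    return np.array(r)/1e3
for m in [(20,20,30),(30,30,30),(20,20,20),(20,20,30,-26)]:
    M=mod(*m)
    r=least_squares(lambda q:(fproj(p,seat2w(q,M))-uv).ravel(),[.48,-.18,-1.32],x_scale=.01)
    print(m,r.x,np.degrees(r.x[2]),r.cost,'\n',r.fun.reshape(-1,2).T)
for c in [(150,38),(385,45),(380,378),(150,372)]:print('rest',fat(p,*((np.array(c)+.5)/4-.5+[214,0]),.006))
```

```text
(20, 20, 30) [ 0.476  -0.1742 -1.3262] -75.98790348964107 12.000101865826549 
 [[ 0.0438  0.8852 -0.6154 -0.1725  0.1845 -0.0631  0.3419 -0.2646 -0.371
   0.0122]
 [-1.5867 -2.3882  0.1998  1.5699  1.623  -1.6257 -1.0016  0.0423  1.5081
   1.778 ]]
(30, 30, 30) [ 0.4748 -0.171  -1.3226] -75.77675829140888 8.184503338212723 
 [[ 0.0307  1.3757 -0.3715 -0.3874 -0.0179 -0.2086  0.6112 -0.1895 -0.6803
  -0.2965]
 [ 0.4935 -0.3789  2.3954 -1.2234 -1.2468 -0.2479  0.3137  1.5337 -0.9573
  -0.7608]]
(20, 20, 20) [ 0.4768 -0.1765 -1.3215] -75.71648920267863 8.550424898880008 
 [[ 0.2506  1.0906 -0.3787 -0.1446 -0.2315 -0.0148  0.3976 -0.1808 -0.4683
  -0.4594]
 [ 0.4659 -0.4494  2.1608 -1.5781 -1.6373  0.1604  0.6842  1.7603 -0.8382
  -0.6746]]
(20, 20, 30, -26) [ 0.4761 -0.1749 -1.327 ] -76.03100590848328 5.819321961468214 
 [[-0.0095  0.8328 -0.6742 -0.1636  0.2883 -0.0872  0.3201 -0.2936 -0.3472
   0.1108]
 [-1.062  -1.8497  0.722   0.8091  0.8872 -1.1678 -0.5306  0.5016  0.7484
   1.0402]]
rest [ 0.4214 -0.1326  0.006 ]
rest [ 0.5031 -0.1114  0.006 ]
rest [ 0.5331 -0.2334  0.006 ]
rest [ 0.4529 -0.2534  0.006 ]
```

arm_command --steps '[{"rot":[7.3,1.8,-0.5],"slide":[-0.003,0.025,0],"grip":0.2},{"rot":[7.3,1.8,0],"slide":[-0.003,0.03,0],"grip":0.2},{"rot":[7.3,1.8,0],"slide":[-0.003,0.03,0],"grip":0.2},{"rot":[7.3,1.8,0],"slide":[-0.003,0.03,0],"grip":0.2},{"rot":[7.2,1.8,0],"slide":[-0.003,0.03,-0.02],"grip":0.2},{"rot":[7.2,1.8,0],"slide":[-0.003,0.03,-0.03],"grip":0.2},{"rot":[0,0,0],"slide":[-0.001,0.028,-0.042],"grip":0.2},{"rot":[0,0,0],"slide":[0,0,0],"grip":0.2}]'

```text
time: 6.75
ee_pos: [0.4646, -0.1314, 0.1768]
eef_rot: [0.567, 0.728, 0.236, -0.303]
ft_force: [-0.6, -0.4, -1.5]
width: 0.031
grip_force: 30.0
```

```bash
cat > st.py <<'E'
from h import *
from scipy.spatial.transform import Rotation as R
np.set_printoptions(precision=4,suppress=True)
s=sensors.read_state()
print(s['time'],s['ee_pos'],'q',s['joint_positions'],'F',s['ft_force'],s['width'],s['grip_force'])
r=R.from_quat(s['eef_rot']).as_matrix();print('tx',r[:,0],'ty',r[:,1],'tz',r[:,2])
E
python3 st.py
```

```text
6.75 [ 0.4646 -0.1314  0.1768] q [ 0.9074  0.5391 -0.4828  1.5467 -0.3519  1.6337  0.7401] F [-0.6146 -0.4131 -1.4929] 0.031028739906748388 30.000025928020477
tx [-0.172   0.6835  0.7094] ty [ 0.9695  0.245  -0.0009] tz [-0.1744  0.6876 -0.7048]
```

arm_command --steps '[{"rot":[0,0,0],"slide":[0.002,-0.007,-0.007],"grip":0.2},{"rot":[0,0,0],"slide":[0.002,-0.01,-0.01],"grip":0.2},{"rot":[0,0,0],"slide":[0.003,-0.01,-0.01],"grip":0.2},{"rot":[0,0,0],"slide":[0.003,-0.01,-0.01],"grip":0.2},{"rot":[0,0,0],"slide":[0.002,-0.01,-0.01],"grip":0.2},{"rot":[0,0,0],"slide":[0.002,-0.007,-0.009],"grip":0.2},{"rot":[0,0,0],"slide":[0,0,0],"grip":0.2},{"rot":[0,0,0],"slide":[0,0,0],"grip":0.2}]'

```text
time: 7.75
ee_pos: [0.4806, -0.1875, 0.1239]
eef_rot: [0.568, 0.729, 0.236, -0.3]
ft_force: [-0.1, -0.6, -2.6]
width: 0.0315
grip_force: 30.0
```

```bash
python3 st.py
python3 - <<'E'
from h import *
import pickle
np.set_printoptions(precision=4,suppress=True)
w=eyes.camera('wrist');s=eyes.camera('side')
pickle.dump((w,s),open('w5.pkl','wb'))
q=[.476,-.1755,np.radians(-75.9)]
pts=seat2w(q,np.array([[-60,0,20],[60,0,20],[0,0,20]])/1e3);print(proj(s,pts),fproj(w,pts))
a=cv2.resize(w['pixels'][0:300,130:400],None,fx=1.6,fy=1.6,interpolation=3)
b=cv2.resize(s['pixels'][225:325,175:255],None,fx=4,fy=4.8,interpolation=3)
b=cv2.resize(b,(320,480))
cv2.imwrite('pics/w5.png',cv2.cvtColor(np.hstack([a[:480],b]),cv2.COLOR_RGB2BGR))
E
```

```text
7.75 [ 0.4806 -0.1875  0.1239] q [ 0.9108  0.6774 -0.44    1.4464 -0.2891  1.6214  0.7963] F [-0.0982 -0.5741 -2.5778] 0.03145041522463627 30.00004635192454
tx [-0.1742  0.6862  0.7063] ty [0.9701 0.2428 0.0034] tz [-0.1691  0.6857 -0.7079]
[[203.3602 241.8214]
 [206.6691 242.2357]
 [204.9433 242.0196]] [[257.2388 191.7987]
 [257.2977 258.7991]
 [257.2569 217.0697]]
```

View pics/w5.png

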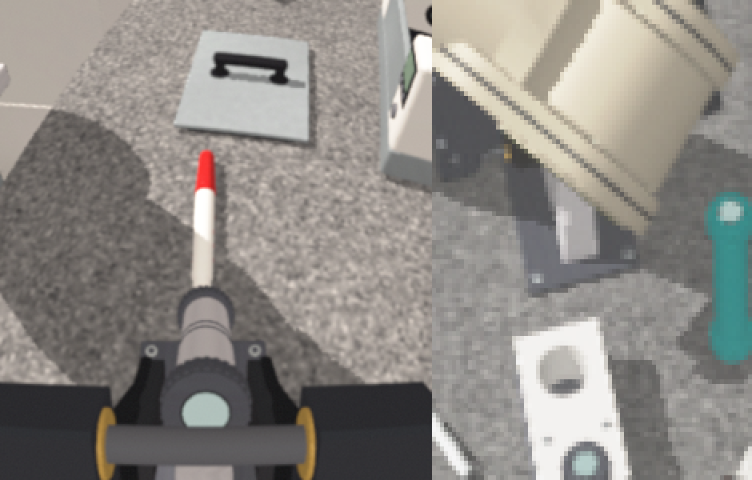

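The picture shows the tube axis running at column 206, midway between the rest's plate bolts at 151 and 255, so it is well aligned. I'll lower it along the slope normal.

arm_command --steps '[{"rot":[0,0,0],"slide":[0.001,-0.003,-0.003],"grip":0.2},{"rot":[0,0,0],"slide":[0.001,-0.003,-0.003],"grip":0.2},{"rot":[0,0,0],"slide":[0.001,-0.003,-0.003],"grip":0.2},{"rot":[0,0,0],"slide":[0,-0.002,-0.002],"grip":0.2},{"rot":[0,0,0],"slide":[0.001,-0.002,-0.002],"grip":0.2},{"rot":[0,0,0],"slide":[0,-0.001,-0.001],"grip":0.2},{"rot":[0,0,0],"slide":[0,0,0],"grip":0.2},{"rot":[0,0,0],"slide":[0,0,0],"grip":0.2}]'

```text
time: 8.85
ee_pos: [0.4843, -0.2018, 0.1096]
eef_rot: [0.568, 0.729, 0.236, -0.3]
ft_force: [-0.5, 0.4, -2.1]
width: 0.0308
grip_force: 30.0
```

```bash
python3 st.py
```

```text
8.85 [ 0.4843 -0.2018  0.1096] q [ 0.9106  0.715  -0.429   1.4161 -0.2742  1.6215  0.8092] F [-0.4598  0.4445 -2.1061] 0.03079047056277695 30.0025534350425
tx [-0.1737  0.6863  0.7062] ty [0.9701 0.2426 0.0029] tz [-0.1694  0.6856 -0.708 ]
```

arm_command --steps '[{"rot":[0,0,0],"slide":[0,-0.001,-0.001],"grip":0.2},{"rot":[0,0,0],"slide":[0,0,0],"grip":0.2},{"rot":[0,0,0],"slide":[0,-0.001,-0.001],"grip":0.2},{"rot":[0,0,0],"slide":[0,0,0],"grip":0.2},{"rot":[0,0,0],"slide":[0,0,0],"grip":0.2},{"rot":[0,0,0],"slide":[0,0,0],"grip":0.2},{"rot":[0,0,0],"slide":[0,0,0],"grip":0.2},{"rot":[0,0,0],"slide":[0,0,0],"grip":0.2}]'

```text
time: 9.85
ee_pos: [0.4843, -0.2039, 0.1076]
eef_rot: [0.568, 0.729, 0.236, -0.3]
ft_force: [-3.5, 2.6, 2.3]
width: 0.0306
grip_force: 30.0
```

```bash
python3 st.py
```

```text
9.85 [ 0.4843 -0.2039  0.1076] q [ 0.9113  0.7195 -0.4274  1.4128 -0.2721  1.6213  0.8117] F [-3.4829  2.6103  2.3442] 0.030569502485385838 30.002652313560247
tx [-0.1736  0.6864  0.7062] ty [0.9702 0.2424 0.0028] tz [-0.1692  0.6856 -0.708 ]
```

arm_command --steps '[{"rot":[0,0,0],"slide":[-0.0005,0,0],"grip":0.2},{"rot":[0,0,0],"slide":[0,0,0],"grip":0.45},{"rot":[0,0,0],"slide":[0,0,0],"grip":0.6},{"rot":[0,0,0],"slide":[0,0,0],"grip":0.7},{"rot":[0,0,0],"slide":[0,0,0],"grip":0.7},{"rot":[0,0,0],"slide":[0.001,-0.004,0.004],"grip":0.7},{"rot":[0,0,0],"slide":[0.003,-0.014,0.014],"grip":0.7},{"rot":[0,0,0],"slide":[0.005,-0.02,0.021],"grip":0.7}]'

```text
time: 10.85
ee_pos: [0.4928, -0.2422, 0.147]
eef_rot: [0.568, 0.729, 0.236, -0.301]
ft_force: [0.3, 0.2, -0.1]
width: 0.0609
grip_force: 0.0
```

```bash
python3 st.py
python3 - <<'E'
from h import *
import pickle
np.set_printoptions(precision=4,suppress=True)
w=eyes.camera('wrist');pickle.dump(w,open('w6.pkl','wb'));save(w,'w6.png')
q=[.476,-.1755,np.radians(-75.9)]
for d in(0,.006):print(d,fproj(w,seat2w(q,[[.06+d,0,0],[-.06+d,0,0]])))
print([(np.round(d['bbox']).astype(int).tolist(),round(d['conf'],2)) for d in eyes.look_for('tube_long',w)][:4])
E
```

```text
10.85 [ 0.4928 -0.2422  0.147 ] q [ 0.9187  0.737  -0.4143  1.287  -0.2658  1.7355  0.8019] F [ 0.2715  0.1643 -0.0792] 0.0609015509994628 0.0
tx [-0.1735  0.686   0.7066] ty [0.9701 0.2428 0.0024] tz [-0.1699  0.6859 -0.7076]
0 [[259.2857 215.277 ]
 [258.636  173.3345]]
0.006 [[259.336  218.5434]
 [258.6578 174.7313]]
[([237, 157, 282, 230], 0.67)]
```

arm_command --steps '[{"rot":[0,0,0],"slide":[0.003,-0.01,0.03],"grip":0.7},{"rot":[-9.2,-2.3,0],"slide":[0,0,0.035],"grip":0.7},{"rot":[-9.2,-2.3,0],"slide":[0,0.01,0.03],"grip":0.7},{"rot":[-9.2,-2.3,0],"slide":[-0.005,0.02,0.02],"grip":0.7},{"rot":[-9.2,-2.3,0],"slide":[-0.006,0.025,0.015],"grip":0.7},{"rot":[-9.2,-2.3,0],"slide":[-0.005,0.025,0.01],"grip":0.7},{"rot":[-9.2,-2.3,0],"slide":[-0.005,0.025,0],"grip":0.7},{"rot":[-9.2,-2.3,0],"slide":[-0.005,0.025,0],"grip":0.7}]'

```text
time: 11.95
ee_pos: [0.4697, -0.1207, 0.2872]
eef_rot: [0.603, 0.775, -0.115, 0.151]
ft_force: [0.8, 0.6, -0.7]
width: 0.0608
grip_force: 0.0
```

```bash
python3 st.py
```

```text
11.95 [ 0.4697 -0.1207  0.2872] q [ 0.5733 -0.0905 -0.6397  1.8338  0.331   1.3183  0.1086] F [ 0.8231  0.6085 -0.678 ] 0.060844495685885576 0.0
tx [-0.2275  0.8998 -0.3722] ty [0.9691 0.2467 0.004 ] tz [ 0.0954 -0.3598 -0.9281]
```

arm_command --steps '[{"rot":[-7.6,-1.9,0],"slide":[-0.003,0.01,-0.01],"grip":0.7},{"rot":[-7.6,-1.9,0],"slide":[-0.004,0.01,-0.015],"grip":0.7},{"rot":[-7.6,-1.9,0],"slide":[-0.004,0.01,-0.02],"grip":0.7},{"rot":[0,0,0],"slide":[-0.004,0.01,-0.025],"grip":0.7},{"rot":[0,0,0],"slide":[-0.003,0.005,-0.025],"grip":0.7},{"rot":[0,0,0],"slide":[0,0,-0.014],"grip":0.7},{"rot":[0,0,0],"slide":[0,0,0],"grip":0.7},{"rot":[0,0,0],"slide":[0,0,0],"grip":0.7}]'

```text
time: 12.95
ee_pos: [0.4523, -0.0771, 0.1783]
eef_rot: [0.568, 0.729, -0.235, 0.302]
ft_force: [0.5, -0.4, 0.6]
width: 0.0612
grip_force: 0.0
```

```bash
python3 st.py
python3 - <<'E'
from h import *
import pickle
np.set_printoptions(precision=4,suppress=True)
w=eyes.camera('wrist');pickle.dump(w,open('w7.pkl','wb'))
q=[.476,-.1755,np.radians(-75.9)]
pts=fproj(w,seat2w(q,np.array([[-60,0,0],[-46,0,0],[46,0,0],[60,0,0],[66,0,0]])/1e3));print(pts)
print([(np.round(d['bbox']).astype(int).tolist(),round(d['conf'],2)) for d in eyes.look_for('tube_long',w)][:4])
cv2.imwrite('pics/w7.png',cv2.cvtColor(cv2.resize(w['pixels'][40:340,130:390],None,fx=2,fy=2,interpolation=3),cv2.COLOR_RGB2BGR))
E
```

```text
12.95 [ 0.4523 -0.0771  0.1783] q [ 0.3886  0.1189 -0.9147  2.0954  0.8627  1.3674 -0.6481] F [ 0.4619 -0.4153  0.5832] 0.06115328714923072 0.0
tx [-0.1726  0.686  -0.7068] ty [0.9695 0.2451 0.0011] tz [ 0.174  -0.6851 -0.7074]
[[258.1    119.8032]
 [258.1038 133.3118]
 [258.1314 216.3155]
 [258.1357 227.6853]
 [258.1376 232.4379]]
[([304, 175, 322, 221], 0.94), ([242, 115, 274, 234], 0.83)]
```

View pics/w7.png

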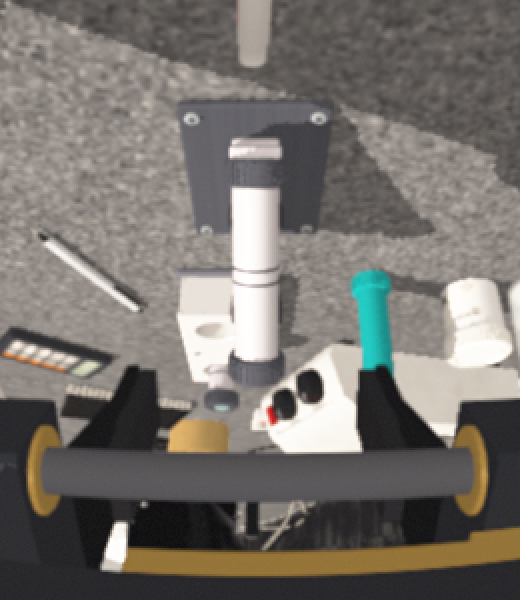

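The picture shows the tube lying in both saddles with its lower cap against the foot plate at (255,158), so it slid fully down. I'll take it from the side.

arm_command --steps '[{"rot":[0,0,0],"slide":[0.003,-0.013,-0.013],"grip":0.7},{"rot":[0,0,0],"slide":[0.004,-0.017,-0.018],"grip":0.7},{"rot":[0,0,0],"slide":[0.004,-0.017,-0.018],"grip":0.7},{"rot":[0,0,0],"slide":[0.004,-0.017,-0.018],"grip":0.7},{"rot":[0,0,0],"slide":[0.004,-0.017,-0.018],"grip":0.7},{"rot":[0,0,0],"slide":[0.004,-0.014,-0.014],"grip":0.7},{"rot":[0,0,0],"slide":[0.003,-0.01,-0.011],"grip":0.7},{"rot":[0,0,0],"slide":[0,0,0],"grip":0.7}]'

```text
time: 14.05
ee_pos: [0.4772, -0.1828, 0.0666]
eef_rot: [0.568, 0.729, -0.235, 0.301]
ft_force: [-1.1, -0.1, 0.2]
width: 0.061
grip_force: 0.0
```

```bash
python3 st.py
```

```text
14.05 [ 0.4772 -0.1828  0.0666] q [ 0.46    0.337  -0.7561  2.178   1.1709  1.1704 -0.7839] F [-1.1012 -0.1497  0.1877] 0.060995861994173124 0.0
tx [-0.1737  0.6863 -0.7062] ty [ 0.9698  0.244  -0.0014] tz [ 0.1714 -0.6851 -0.708 ]
```

arm_command --steps '[{"rot":[0,0,0],"slide":[0.001,-0.001,-0.001],"grip":0.7},{"rot":[0,0,0],"slide":[0,0,0],"grip":0.15},{"rot":[0,0,0],"slide":[0,0,0],"grip":0.15},{"rot":[0,0,0],"slide":[0,0,0],"grip":0.15},{"rot":[0,0,0],"slide":[0,0,0],"grip":0.15},{"rot":[0,0,0],"slide":[0,0,0],"grip":0.15},{"rot":[0,0,0],"slide":[0,0,0],"grip":0.15},{"rot":[0,0,0],"slide":[0,0,0],"grip":0.15}]' --newtons 35

```text
time: 15.05
ee_pos: [0.4785, -0.1831, 0.0666]
eef_rot: [0.568, 0.729, -0.235, 0.302]
ft_force: [-5.4, 0.4, 3.6]
width: 0.023
grip_force: 35.0
```

```bash
python3 st.py
```

```text
15.05 [ 0.4785 -0.1831  0.0666] q [ 0.4594  0.3391 -0.7552  2.1762  1.174   1.1705 -0.7846] F [-5.4256  0.4286  3.5863] 0.02300095506174821 34.99881148338318
tx [-0.1735  0.6857 -0.7069] ty [ 0.9695  0.2449 -0.0003] tz [ 0.1729 -0.6854 -0.7073]
```

arm_command --steps '[{"rot":[0,0,0],"slide":[-0.002,0.007,0.007],"grip":0.15},{"rot":[0,0,0],"slide":[-0.003,0.012,0.012],"grip":0.15},{"rot":[0,0,0],"slide":[-0.003,0.014,0.014],"grip":0.15},{"rot":[0,0,0],"slide":[-0.004,0.017,0.018],"grip":0.15},{"rot":[0,0,0],"slide":[-0.003,0.015,0.025],"grip":0.15},{"rot":[7.3,1.8,0],"slide":[0,0.015,0.04],"grip":0.15},{"rot":[7.3,1.8,0],"slide":[0,0.015,0.04],"grip":0.15},{"rot":[7.3,1.8,0],"slide":[0,0.015,0.04],"grip":0.15}]'

```text
time: 16.05
ee_pos: [0.4641, -0.071, 0.2648]
eef_rot: [0.602, 0.775, -0.116, 0.154]
ft_force: [0.7, -0.5, -3.1]
width: 0.0236
grip_force: 35.0
```

arm_command --steps '[{"rot":[7.3,1.8,0],"slide":[0.005,0.02,0.03],"grip":0.15},{"rot":[7.2,1.8,0],"slide":[0.005,0.02,0.02],"grip":0.15},{"rot":[7.2,1.8,0],"slide":[0.005,0.02,0.02],"grip":0.15},{"rot":[0,0,-2.5],"slide":[0.005,0.02,0.02],"grip":0.15},{"rot":[0,0,-2.5],"slide":[0.005,0.02,0.01],"grip":0.15},{"rot":[0,0,-2.5],"slide":[0.005,0.02,0],"grip":0.15},{"rot":[0,0,-2.5],"slide":[0.005,0.02,0],"grip":0.15},{"rot":[0,0,-2.5],"slide":[0,0,0],"grip":0.15}]'

```text
time: 17.05
ee_pos: [0.4986, 0.0698, 0.3627]
eef_rot: [0.696, 0.718, 0.001, 0.001]
ft_force: [0.5, 0.2, -2.1]
width: 0.0231
grip_force: 35.0
```

```bash
python3 st.py
python3 - <<'E'
from h import *
import pickle
np.set_printoptions(precision=4,suppress=True)
w=eyes.camera('wrist');t=eyes.camera('top');pickle.dump((w,t),open('w8.pkl','wb'))
for n in('polarimeter','chamber_cover','tube_long'):print(n,[(np.round(d['bbox']).astype(int).tolist(),round(d['conf'],2)) for d in eyes.look_for(n,w)][:4])
# top-image rough: tower outer top corners (c1 pixels), z=.125
for c in [(163,28),(380,27),(380,122),(163,122)]:
    print(at(t,(c[0]+.5)/2.85-.5+105,(c[1]+.5)/2.85-.5+155,.125))
X=at(t,(214-.0),235,.02);print(X)
cv2.imwrite('pics/w8.png',cv2.cvtColor(cv2.resize(w['pixels'],(768,576),interpolation=3),cv2.COLOR_RGB2BGR))
E
```

```text
17.05 [0.4986 0.0698 0.3627] q [ 0.5501  0.078  -0.8206  1.4961  0.0579  1.5883 -0.2365] F [ 0.5071  0.1753 -2.0935] 0.02309769821171427 34.99683201313019
tx [-0.0311  0.9995  0.0001] ty [0.9995 0.0311 0.004 ] tz [ 0.004   0.0002 -1.    ]
polarimeter [([300, 0, 399, 166], 0.58)]
chamber_cover [([186, 40, 265, 142], 0.69)]
tube_long [([228, 140, 290, 316], 0.85)]
[0.6956 0.3542 0.125 ]
[0.6961 0.0662 0.125 ]
[0.5683 0.0655 0.125 ]
[0.569  0.3494 0.125 ]
[0.4377 0.1631 0.02  ]
```

View pics/w8.png

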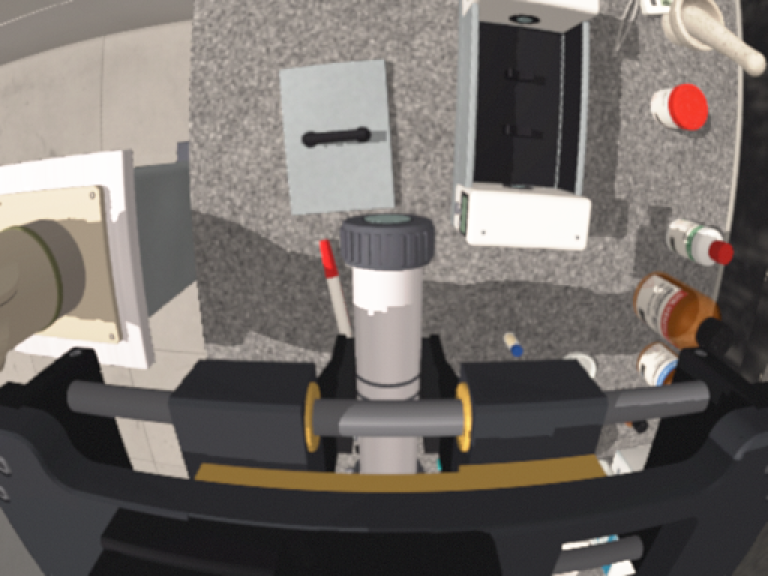

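The picture shows the tube gripped at its middle. The polarimeter's near tower top is at (468–589, 187–249), and cover B's plate corners are at (280,72), (385,60), (395,206) and (293,213), with its bar from (309,138) to (366,134). I've used all ten pictures, so from here I work with numbers only.

Run:
```python
from h import *
import pickle
np.set_printoptions(precision=4,suppress=True)
w,t=pickle.load(open('w8.pkl','rb'))
f=lambda c,z:fat(w,(c[0]+.5)/1.5-.5,(c[1]+.5)/1.5-.5,z)
for c in [(469,187),(590,196),(588,249),(468,241)]:print('near tower',f(c,.125))
for c in [(280,72),(385,60),(395,206),(293,213)]:print('plate',f(c,.010))
for c in [(309,138),(366,134)]:print('bar',f(c,.030))
# top: white mask of polarimeter
im=t['pixels'];g=im[150:212,155:250].astype(int)
m=(g.min(2)>140).astype(np.uint8)
n,l,st,c=cv2.connectedComponentsWithStats(m)
for i in range(1,n):
    if st[i,4]>60:
        ys,xs=np.nonzero(l==i);r=cv2.minAreaRect(np.c_[xs,ys].astype(np.float32));b=cv2.boxPoints(r)+[155,150]
        print(st[i],[at(t,*q,.125)[:2] for q in b])
```

```text
near tower [0.571  0.1189 0.125 ]
near tower [0.6926 0.1193 0.125 ]
near tower [0.6974 0.0667 0.125 ]
near tower [0.5734 0.0686 0.125 ]
plate [0.3702 0.2398 0.01  ]
plate [0.4906 0.2531 0.01  ]
plate [0.5073 0.083  0.01  ]
plate [0.3873 0.0724 0.01  ]
bar [0.4096 0.1605 0.03  ]
bar [0.4725 0.1653 0.03  ]
[  6  15  14  32 285] [array([0.6937, 0.3575]), array([0.6935, 0.3082]), array([0.5745, 0.3043]), array([0.5746, 0.3529])]
[ 60  32  24  13 207] [array([0.6103, 0.1545]), array([0.6339, 0.0731]), array([0.599 , 0.0632]), array([0.5756, 0.1443])]
```

arm_command --steps '[{"rot":[0,0,-0.9],"slide":[0.015,0.015,0],"grip":0.15},{"rot":[0,0,-0.9],"slide":[0.025,0.025,-0.01],"grip":0.15},{"rot":[0,0,0],"slide":[0.025,0.025,-0.02],"grip":0.15},{"rot":[0,0,0],"slide":[0.025,0.025,-0.03],"grip":0.15},{"rot":[0,0,0],"slide":[0.025,0.03,-0.03],"grip":0.15},{"rot":[0,0,0],"slide":[0.02,0.024,-0.03],"grip":0.15},{"rot":[0,0,0],"slide":[0,0,-0.02],"grip":0.15},{"rot":[0,0,0],"slide":[0,0,0],"grip":0.15}]'

```text
time: 18.3
ee_pos: [0.6333, 0.2099, 0.221]
eef_rot: [0.708, 0.706, -0.0, 0.001]
ft_force: [0.1, 0.1, -1.6]
width: 0.0231
grip_force: 35.0
```

```bash
python3 st.py
python3 - <<'E'
from h import *
import pickle
np.set_printoptions(precision=4,suppress=True)
w8,t=pickle.load(open('w8.pkl','rb'))
# tube offset check in w8 : tcp .4986 .0698 .3627 ; tx yaw 91.8
T=np.array([.4986,.0698,.3627]);tx=np.array([-.0311,.9995,0])
for m in(-.006,-.0025,.001):
    print(m,(fproj(w8,[T+tx*(m+.06)+[0,0,.0145+.016],T+tx*(m+.06)+[0,0,.0145],T+tx*(m+.046)+[0,0,.0145+.016]])+.5)*1.5-.5)
w=eyes.camera('wrist');t=eyes.camera('top');pickle.dump((w,t),open('w9.pkl','wb'))
# measure far tower/walls in wrist: white pixels in region
hsv=cv2.cvtColor(w['pixels'],cv2.COLOR_RGB2HSV)
m=((w['pixels'].min(2)>150)).astype(np.uint8)
n,l,st,c=cv2.connectedComponentsWithStats(m)
for i in range(1,n):
    if st[i,4]>400:
        ys,xs=np.nonzero(l==i);b=cv2.boxPoints(cv2.minAreaRect(np.c_[xs,ys].astype(np.float32)))
        print(st[i],b.round().tolist(),[fat(w,*q,.125)[:2].round(3).tolist() for q in b])
print('pred', fproj(w,[[.5715,.3035,.125],[.6955,.3035,.125],[.5715,.3565,.125],[.6955,.3565,.125],[.5785,.2115,.095],[.6885,.2115,.095]]).round(1).tolist())
E
```

```text
18.3 [0.6333 0.2099 0.221 ] q [ 0.1557  0.5493 -0.8163  1.3043  0.3956  1.4506 -0.6349] F [ 0.0919  0.0784 -1.64  ] 0.023097368958546676 34.99733090400696
tx [ 0.0036  1.     -0.0022] ty [ 1.     -0.0036  0.001 ] tz [ 0.001  -0.0022 -1.    ]
-0.006 [[390.7115 242.4367]
 [390.2044 232.2887]
 [390.6479 286.2088]]
-0.0025 [[390.7248 231.1544]
 [390.2127 222.1354]
 [390.6652 275.4907]]
0.001 [[390.7369 219.7602]
 [390.2201 211.9015]
 [390.6817 264.616 ]]
[  36    0  109   54 2993] [[36.0, 0.0], [144.0, 0.0], [144.0, 53.0], [36.0, 53.0]] [[0.397, 0.422], [0.53, 0.39], [0.531, 0.338], [0.401, 0.36]]
[ 373    0  139  155 5754] [[364.0, 13.0], [488.0, -11.0], [519.0, 148.0], [395.0, 172.0]] [[0.727, 0.374], [0.885, 0.438], [0.945, 0.26], [0.765, 0.227]]
[ 184   26  147  215 8410] [[184.0, 28.0], [329.0, 25.0], [334.0, 237.0], [189.0, 240.0]] [[0.568, 0.357], [0.695, 0.36], [0.708, 0.159], [0.563, 0.156]]
[   0   62   30  122 2689] [[0.0, 183.0], [0.0, 62.0], [29.0, 62.0], [29.0, 183.0]] [[0.314, 0.219], [0.339, 0.363], [0.391, 0.352], [0.371, 0.218]]
[311  90  13 151 875] [[311.0, 240.0], [3
[... 261 characters left out ...]
235  178   45   78 3043] [[233.0, 255.0], [235.0, 178.0], [279.0, 179.0], [277.0, 255.0]] [[0.607, 0.141], [0.612, 0.221], [0.651, 0.22], [0.652, 0.14]]
[  0 198  17  57 408] [[-10.0, 201.0], [0.0, 198.0], [16.0, 254.0], [6.0, 257.0]] [[0.282, 0.195], [0.307, 0.199], [0.307, 0.12], [0.281, 0.112]]
[412 234  36  25 557] [[410.0, 236.0], [445.0, 232.0], [448.0, 255.0], [412.0, 259.0]] [[0.795, 0.156], [0.843, 0.158], [0.857, 0.126], [0.806, 0.126]]
[240 290  53  26 990] [[239.0, 292.0], [291.0, 289.0], [293.0, 313.0], [240.0, 316.0]] [[0.611, 0.093], [0.668, 0.096], [0.671, 0.061], [0.611, 0.057]]
pred [[187.6, 86.9], [330.1, 86.4], [187.2, 28.4], [330.0, 27.9], [205.3, 178.7], [313.0, 178.3]]
```

```bash
python3 st.py
python3 - <<'E'
from h import *
import pickle
np.set_printoptions(precision=4,suppress=True)
w,t=pickle.load(open('w9.pkl','rb'))
for c in [(311,240),(317,90),(318,240),(324,90)]:print(fat(w,*c,.095))
g=w['pixels'].astype(int)
for v in (50,70,110,150,200,230):
    r=g[v].mean(1);print(v,[(u,int(r[u]),int(r[u+2])) for u in range(175,345) if abs(r[u+2]-r[u])>45])
for u in (210,230,290,310):
    r=g[:,u].mean(1);print(u,[(v,int(r[v]),int(r[v+2])) for v in range(10,110) if abs(r[v+2]-r[v])>40])
E
```

```text
18.4 [0.6342 0.21   0.2238] q [ 0.1564  0.5468 -0.8172  1.3017  0.3955  1.4513 -0.635 ] F [-0.3806  0.0377 -2.2248] 0.022786816850833162 34.9974650144577
tx [ 0.0047  1.     -0.0011] ty [ 1.     -0.0046  0.005 ] tz [ 0.005  -0.0011 -1.    ]
[0.6906 0.1407 0.095 ]
[0.6898 0.3005 0.095 ]
[0.6985 0.1405 0.095 ]
[0.6967 0.3008 0.095 ]
50 [(188, 140, 240), (189, 176, 253), (327, 232, 184), (328, 213, 161)]
70 [(188, 158, 233), (189, 169, 254), (327, 231, 181), (328, 213, 129), (329, 181, 93)]
110 [(196, 143, 193), (201, 188, 120), (202, 171, 62), (203, 120, 30), (210, 23, 73), (304, 42, 95), (305, 55, 117), (307, 117, 36), (314, 33, 107), (315, 51, 165), (316, 107, 191), (321, 188, 139), (322, 178, 106)]
150 [(197, 139, 187), (203, 177, 98), (204, 147, 46), (205, 98, 21), (226, 44, 91), (303, 40, 90), (304, 48, 123), (306, 123, 37), (313, 34, 131), (314, 62, 188), (315, 131, 195), (320, 185, 132), (321, 164, 111)]
200 [(200, 134, 190), (205, 183, 134), (206, 169, 81), (207, 134, 36), (208, 81, 21), (214, 23, 83), (216, 83, 30), (233, 27, 89), (234, 39, 144), (235, 89, 175), (236, 144, 218
[... 1168 characters left out ...]
, (90, 126, 32)]
290 [(28, 135, 212), (29, 156, 242), (38, 253, 136), (39, 244, 78), (40, 136, 190), (41, 78, 252), (42, 190, 254), (44, 254, 189), (45, 252, 80), (46, 189, 117), (47, 80, 230), (48, 117, 253), (51, 254, 153), (52, 252, 56), (54, 56, 248), (55, 152, 253), (58, 252, 141), (59, 237, 81), (61, 81, 252), (62, 180, 253), (65, 253, 117), (66, 230, 91), (67, 117, 198), (68, 91, 249), (69, 198, 252), (72, 251, 101), (73, 214, 106), (74, 101, 218), (75, 106, 251), (85, 232, 180), (86, 216, 152), (87, 180, 138), (88, 152, 104), (89, 138, 57), (90, 104, 35)]
310 [(29, 109, 221), (30, 144, 244), (85, 237, 193), (86, 225, 158), (87, 193, 142), (88, 158, 114), (89, 142, 60), (90, 114, 26)]
```

arm_command --steps '[{"rot":[0,0,0],"slide":[0,0.001,-0.015],"grip":0.15},{"rot":[0,0,0],"slide":[0,0,-0.03],"grip":0.15},{"rot":[0,0,0],"slide":[0,0,-0.03],"grip":0.15},{"rot":[0,0,0],"slide":[0,0,-0.03],"grip":0.15},{"rot":[0,0,0],"slide":[0,0,-0.025],"grip":0.15},{"rot":[0,0,0],"slide":[0,0,-0.015],"grip":0.15},{"rot":[0,0,0],"slide":[0,0,0],"grip":0.15},{"rot":[0,0,0],"slide":[0,0,0],"grip":0.15}]'

```text
time: 19.4
ee_pos: [0.6345, 0.2124, 0.0788]
eef_rot: [0.708, 0.706, 0.002, 0.002]
ft_force: [-0.2, -0.3, -2.5]
width: 0.0231
grip_force: 35.0
```

```bash
python3 st.py
```

```text
19.4 [0.6345 0.2124 0.0788] q [ 0.1428  0.6574 -0.7701  1.4645  0.4757  1.2069 -0.6947] F [-0.1954 -0.3344 -2.5282] 0.02309666930809897 34.997581243515015
tx [ 0.0036  1.     -0.0002] ty [ 1.     -0.0036  0.0053] tz [ 0.0053 -0.0002 -1.    ]
```

Now down to the supports in small steps.

arm_command --steps '[{"rot":[0,0,0],"slide":[0,0,-0.008],"grip":0.15},{"rot":[0,0,0],"slide":[0,0,-0.007],"grip":0.15},{"rot":[0,0,0],"slide":[0,0,-0.006],"grip":0.15},{"rot":[0,0,0],"slide":[0,0,-0.003],"grip":0.15},{"rot":[0,0,0],"slide":[0,0,-0.002],"grip":0.15},{"rot":[0,0,0],"slide":[0,0,0],"grip":0.15},{"rot":[0,0,0],"slide":[0,0,0],"grip":0.15},{"rot":[0,0,0],"slide":[0,0,0],"grip":0.15}]'

```text
time: 20.4
ee_pos: [0.634, 0.2121, 0.0517]
eef_rot: [0.708, 0.706, 0.001, 0.002]
ft_force: [1.3, 0.1, -2.1]
width: 0.0232
grip_force: 35.0
```

```bash
python3 st.py
```

```text
20.4 [0.634  0.2121 0.0517] q [ 0.1357  0.6846 -0.7565  1.4848  0.4947  1.1658 -0.7071] F [ 1.3358  0.1338 -2.0631] 0.023215467935862384 34.99755620956421
tx [ 0.0035  1.     -0.0007] ty [ 1.     -0.0035  0.0039] tz [ 0.0039 -0.0008 -1.    ]
```

arm_command --steps '[{"rot":[0,0,0],"slide":[0,0,-0.001],"grip":0.15},{"rot":[0,0,0],"slide":[0,0,0],"grip":0.15},{"rot":[0,0,0],"slide":[0,0,-0.001],"grip":0.15},{"rot":[0,0,0],"slide":[0,0,0],"grip":0.15},{"rot":[0,0,0],"slide":[0,0,-0.001],"grip":0.15},{"rot":[0,0,0],"slide":[0,0,0],"grip":0.15},{"rot":[0,0,0],"slide":[0,0,0],"grip":0.15},{"rot":[0,0,0],"slide":[0,0,0],"grip":0.15}]'

```text
time: 21.4
ee_pos: [0.6355, 0.2123, 0.05]
eef_rot: [0.709, 0.706, 0.003, 0.002]
ft_force: [4.5, 0.3, 8.2]
width: 0.0231
grip_force: 35.0
```

```bash
python3 st.py
```

```text
21.4 [0.6355 0.2123 0.05  ] q [ 0.1349  0.6869 -0.7552  1.485   0.4975  1.1605 -0.7086] F [4.4504 0.3245 8.1727] 0.023089099678417 34.9993371963501
tx [0.004  1.     0.0001] ty [ 1.     -0.004   0.0071] tz [ 0.0071  0.0001 -1.    ]
```

The tube is seated on the supports. I'll open and rise.

arm_command --steps '[{"rot":[0,0,0],"slide":[0.0005,0,0.0005],"grip":0.15},{"rot":[0,0,0],"slide":[0,0,0],"grip":0.4},{"rot":[0,0,0],"slide":[0,0,0],"grip":0.5},{"rot":[0,0,0],"slide":[0,0,0],"grip":0.5},{"rot":[0,0,0],"slide":[0,0,0.005],"grip":0.5},{"rot":[0,0,0],"slide":[0,0,0.03],"grip":0.5},{"rot":[0,0,0],"slide":[0,0,0.05],"grip":0.5},{"rot":[0,0,0],"slide":[0,0,0.05],"grip":0.5}]'

```text
time: 22.4
ee_pos: [0.6341, 0.212, 0.1857]
eef_rot: [0.708, 0.706, 0.001, 0.001]
ft_force: [0.5, 0.0, 0.0]
width: 0.0437
grip_force: 0.0
```

```bash
python3 st.py
python3 - <<'E'
from h import *
import pickle
np.set_printoptions(precision=4,suppress=True)
w=eyes.camera('wrist');pickle.dump(w,open('w10.pkl','wb'))
print([(np.round(d['bbox']).astype(int).tolist(),round(d['conf'],2)) for d in eyes.look_for('tube_long',w)][:4])
print(fproj(w,[[.634,.271,.065],[.634,.271,.081],[.618,.271,.065],[.65,.271,.065],[.634,.257,.081],[.618,.257,.065],[.65,.257,.065]]).round(1).tolist())
E
```

```text
22.4 [0.6341 0.212  0.1857] q [ 0.1558  0.5713 -0.8093  1.3516  0.4119  1.3864 -0.6495] F [0.4908 0.0064 0.0437] 0.04369485250468071 0.0
tx [ 0.0033  1.     -0.0008] ty [ 1.     -0.0033  0.0032] tz [ 0.0032 -0.0008 -1.    ]
[([241, 119, 276, 242], 0.75)]
[[258.4, 122.1], [258.5, 123.6], [241.6, 122.3], [275.2, 122.1], [258.5, 139.0], [241.8, 136.7], [275.1, 136.6]]
```

arm_command --steps '[{"rot":[0,0,10.5],"slide":[-0.01,-0.002,0.03],"grip":0.5},{"rot":[0,0,10.5],"slide":[-0.02,-0.006,0.03],"grip":0.5},{"rot":[0,0,10.5],"slide":[-0.03,-0.007,0.01],"grip":0.5},{"rot":[0,0,10.5],"slide":[-0.03,-0.007,0],"grip":0.5},{"rot":[0,0,10.5],"slide":[-0.03,-0.007,0],"grip":0.5},{"rot":[0,0,10.5],"slide":[-0.03,-0.007,0],"grip":0.5},{"rot":[0,0,10.5],"slide":[-0.025,-0.007,0],"grip":0.5},{"rot":[0,0,10.5],"slide":[-0.02,-0.007,0],"grip":0.5}]'

```text
time: 23.5
ee_pos: [0.4384, 0.1621, 0.2536]
eef_rot: [0.051, 0.999, 0.002, 0.0]
ft_force: [-0.2, -0.0, 1.6]
width: 0.0435
grip_force: 0.0
```

arm_command --steps '[{"rot":[0,0,6],"slide":[0,0,-0.01],"grip":0.5},{"rot":[0,0,6],"slide":[0,0,-0.01],"grip":0.5},{"rot":[0,0,0],"slide":[0,0,0],"grip":0.5},{"rot":[0,0,0],"slide":[0,0,0],"grip":0.5},{"rot":[0,0,0],"slide":[0,0,0],"grip":0.5},{"rot":[0,0,0],"slide":[0,0,0],"grip":0.5},{"rot":[0,0,0],"slide":[0,0,0],"grip":0.5},{"rot":[0,0,0],"slide":[0,0,0],"grip":0.5}]'

```text
time: 24.5
ee_pos: [0.4394, 0.1621, 0.2341]
eef_rot: [-0.051, 0.999, 0.002, 0.0]
ft_force: [-0.0, 0.3, -0.3]
width: 0.0435
grip_force: 0.0
```

```bash
python3 st.py
python3 - <<'E'
from h import *
import pickle
np.set_printoptions(precision=4,suppress=True)
w=eyes.camera('wrist');pickle.dump(w,open('w11.pkl','wb'))
print([(np.round(d['bbox']).astype(int).tolist(),round(d['conf'],2)) for d in eyes.look_for('chamber_cover',w)][:4])
a=np.radians(5.7);c,s=np.cos(a),np.sin(a)
P=lambda x,y,z:[.4389+c*x-s*y,.1621+s*x+c*y,z]
print('plate pred',fproj(w,[P(x,y,.01) for x,y in((-.061,-.087),(.061,-.087),(.061,.087),(-.061,.087))]).round(1).tolist())
print('bar pred',fproj(w,[P(x,0,.034) for x in(-.037,0,.037)]).round(1).tolist())
g=cv2.cvtColor(w['pixels'],cv2.COLOR_RGB2GRAY)
m=(g<45).astype(np.uint8);n,l,st,ce=cv2.connectedComponentsWithStats(m)
for i in range(1,n):
    if 150<st[i,4]<20000:
        ys,xs=np.nonzero(l==i);r=cv2.minAreaRect(np.c_[xs,ys].astype(np.float32));print(st[i],ce[i].round(1),np.round(r[2],1),fat(w,*ce[i],.030)[:2])
E
```

```text
24.5 [0.4394 0.1621 0.2341] q [ 0.8245  0.0801 -1.2944  1.7919  0.0761  1.3263  1.1845] F [-0.0368  0.323  -0.3437] 0.043485470607733785 0.0
tx [-0.9949 -0.1009 -0.0009] ty [-0.1009  0.9949  0.0038] tz [ 0.0005  0.0039 -1.    ]
[([397, 95, 498, 225], 0.83), ([192, 113, 325, 202], 0.64)]
plate pred [[191.9, 115.7], [196.4, 203.2], [319.8, 203.2], [324.4, 115.8]]
bar pred [[258.3, 135.2], [258.2, 164.5], [258.2, 192.5]]
[253 132  12  58 512] [258.4 160.3] 90.0 [0.4344 0.1618]
[439 144  32  36 326] [454.9 161.1] 51.6 [0.4001 0.4516]
[185 223  31  42 489] [201.  247.8] 32.6 [0.5679 0.0932]
[301 224  32  41 512] [315.3 247.9] 57.4 [0.552  0.2553]
[211 228  12  37 243] [217.7 250.1] 4.4 [0.5687 0.1173]
[295 228  11  37 244] [298.9 250.1] 83.3 [0.5573 0.2321]
[   0  232   88   84 3127] [ 45.7 275.6] 72.5 [ 0.6785 -0.2084]
[ 431  232   81   87 3282] [470.5 277.4] 17.2 [0.6058 0.5778]
[ 166  258  185   56 2327] [254.4 298.3] 1.0 [0.6499 0.1775]
[378 331  63  12 151] [404.3 336.8] 81.9 [0.7434 0.4769]
[  59  338  276   46 8879] [188.5 366.6] 90.0 [0.8463 0.0672]
[ 412  345   53   39 1090] [440.8 363.7] 76.6 [0.8564 0.6324]
```

arm_command --steps '[{"rot":[0,0,0],"slide":[0,0,-0.02],"grip":0.5},{"rot":[0,0,0],"slide":[0,0,-0.03],"grip":0.5},{"rot":[0,0,0],"slide":[0,0,-0.04],"grip":0.5},{"rot":[0,0,0],"slide":[0,0,-0.04],"grip":0.5},{"rot":[0,0,0],"slide":[0,0,-0.03],"grip":0.5},{"rot":[0,0,0],"slide":[0,0,-0.02],"grip":0.5},{"rot":[0,0,0],"slide":[0,0,-0.02],"grip":0.5},{"rot":[0,0,0],"slide":[0,0,0],"grip":0.5}]'

```text
time: 25.6
ee_pos: [0.4385, 0.1619, 0.0331]
eef_rot: [-0.051, 0.999, 0.002, -0.001]
ft_force: [-0.7, 1.0, -0.4]
width: 0.0434
grip_force: 0.0
```

```bash
python3 st.py
```

```text
25.6 [0.4385 0.1619 0.0331] q [ 0.5334  0.416  -1.1037  2.0202  0.446   0.9736  0.876 ] F [-0.7067  1.0077 -0.4421] 0.043435237868184304 0.0
tx [-0.9949 -0.1012  0.0017] ty [-0.1012  0.9949  0.004 ] tz [-0.0021  0.0038 -1.    ]
```

arm_command --steps '[{"rot":[0,0,0],"slide":[0,0,-0.01],"grip":0.5},{"rot":[0,0,0],"slide":[0,0,-0.008],"grip":0.5},{"rot":[0,0,0],"slide":[0,0,0],"grip":0.3},{"rot":[0,0,0],"slide":[0,0,0],"grip":0.05},{"rot":[0,0,0],"slide":[0,0,0],"grip":0.05},{"rot":[0,0,0],"slide":[0,0,0],"grip":0.05},{"rot":[0,0,0],"slide":[0,0,0],"grip":0.05},{"rot":[0,0,0],"slide":[0,0,0],"grip":0.05}]' --newtons 45

```text
time: 26.6
ee_pos: [0.4396, 0.1622, 0.0163]
eef_rot: [-0.051, 0.999, 0.002, 0.0]
ft_force: [-1.1, 0.4, 4.0]
width: 0.0125
grip_force: 45.0
```

```bash
python3 st.py
```

```text
26.6 [0.4396 0.1622 0.0163] q [ 0.5049  0.4444 -1.0756  2.0309  0.4823  0.9438  0.8483] F [-1.1258  0.4403  3.9645] 0.012515166216161272 45.00068664550781
tx [-0.9949 -0.101  -0.0012] ty [-0.101   0.9949  0.0038] tz [ 0.0008  0.0039 -1.    ]
```

arm_command --steps '[{"rot":[0,0,0],"slide":[0,0,0.01],"grip":0.05},{"rot":[0,0,0],"slide":[0,0,0.02],"grip":0.05},{"rot":[0,0,0],"slide":[0,0,0.035],"grip":0.05},{"rot":[0,0,0],"slide":[0,0,0.04],"grip":0.05},{"rot":[0,0,0],"slide":[0,0,0.04],"grip":0.05},{"rot":[0,0,0],"slide":[0,0,0.03],"grip":0.05},{"rot":[0,0,0],"slide":[0,0,0.015],"grip":0.05},{"rot":[0,0,0],"slide":[0,0,0],"grip":0.05}]'

```text
time: 27.6
ee_pos: [0.4397, 0.1619, 0.2064]
eef_rot: [-0.05, 0.999, 0.002, 0.001]
ft_force: [-0.1, 0.0, -2.2]
width: 0.0125
grip_force: 45.0
```

arm_command --steps '[{"rot":[0,0,-1],"slide":[0.012,0.003,0],"grip":0.05},{"rot":[0,0,-1],"slide":[0.025,0.006,0],"grip":0.05},{"rot":[0,0,-1],"slide":[0.035,0.009,0],"grip":0.05},{"rot":[0,0,-1],"slide":[0.035,0.009,0],"grip":0.05},{"rot":[0,0,-1],"slide":[0.035,0.009,0],"grip":0.05},{"rot":[0,0,-0.8],"slide":[0.03,0.008,0],"grip":0.05},{"rot":[0,0,0],"slide":[0.018,0.004,0],"grip":0.05},{"rot":[0,0,0],"slide":[0.005,0.001,0],"grip":0.05}]'

```text
time: 28.6
ee_pos: [0.6343, 0.2115, 0.2035]
eef_rot: [-0.0, 1.0, 0.002, -0.001]
ft_force: [-0.1, -0.1, -1.6]
width: 0.0123
grip_force: 45.0
```

```bash
python3 st.py
python3 - <<'E'
from h import *
import pickle
np.set_printoptions(precision=4,suppress=True)
w=eyes.camera('wrist');t=eyes.camera('top');pickle.dump((w,t),open('w12.pkl','wb'))
s=sensors.read_state();T=s['ee_pos'];z=T[2]-.0045+.0005
print([(np.round(d['bbox']).astype(int).tolist(),round(d['conf'],2)) for d in eyes.look_for('chamber_cover',w)][:3])
pr=fproj(w,[[T[0]+x,T[1]+y,T[2]-.005] for x,y in((-.061,-.087),(.061,-.087),(.061,.087),(-.061,.087))]);print(pr.round(1).tolist())
g=cv2.cvtColor(w['pixels'],cv2.COLOR_RGB2GRAY).astype(int)
# near-robot (x-) edge rows and y-side edge columns
v0=int(pr[[0,3],1].mean())
for u in (220,240,276,296):print(u,[(v,g[v,u],g[v+2,u]) for v in range(v0-14,v0+15) if abs(g[v+2,u]-g[v,u])>18])
for v in (v0+10,v0+25,v0+40):print(v,[(u,g[v,u],g[v,u+2]) for u in list(range(130,200))+list(range(315,385)) if abs(g[v,u+2]-g[v,u])>25])
E
```

```text
28.6 [0.6343 0.2115 0.2035] q [ 0.2696  0.6455 -1.0277  1.3167  0.54    1.47    0.8573] F [-0.1492 -0.1028 -1.6243] 0.012257902140686571 44.998759031295776
tx [-1.     -0.0006  0.0023] ty [-0.0006  1.      0.0033] tz [-0.0023  0.0033 -1.    ]
[([116, 137, 399, 307], 0.83), ([383, 0, 490, 78], 0.65)]
[[116.7, 142.0], [144.4, 304.3], [373.2, 303.7], [400.9, 141.9]]
220 [(127, np.int64(150), np.int64(130)), (128, np.int64(147), np.int64(90)), (129, np.int64(130), np.int64(42)), (130, np.int64(90), np.int64(21)), (132, np.int64(21), np.int64(57)), (133, np.int64(26), np.int64(123)), (134, np.int64(57), np.int64(163)), (135, np.int64(123), np.int64(162))]
240 [(127, np.int64(149), np.int64(123)), (128, np.int64(144), np.int64(77)), (129, np.int64(123), np.int64(33)), (130, np.int64(77), np.int64(22)), (132, np.int64(22), np.int64(81)), (133, np.int64(33), np.int64(136)), (134, np.int64(81), np.int64(164)), (135, np.int64(136), np.int64(163))]
276 [(127, np.int64(152), np.int64(120)), (128, np.int64(147), np.int64(72)), (129, np.int64(120), np.int64(30)), (130, np.int64(72), np.int64(20)), (132, np.int64(20), np.int64(81)), (133, np.int64(34), np.int64(135)), (134, np.int64(81), np.int64(165)), (135, np.int64(135), np.int64(163))]
296 [(127, np.int64(152), np.int64(128)), (128, np.int64(148), np.int64(82)), (129, np.int64(128), np.int64(39)), (130, np.int64(82), np.int64(22)), (132, np.int64(22), np.int64(62)), (133, np.int64(23), np.int64(126)), (134, np.int64(62), np.int64(166)), (135, np.int64(126), np.int64(167))]
151 []
166 []
181 []
```

Run:
```python
from h import *
import pickle
np.set_printoptions(precision=4,suppress=True)
w,t=pickle.load(open('w12.pkl','rb'))
for zz in(.1985,.1935):print(zz,[fat(w,u,135,zz)[:2] for u in(221,241,277,297)])
print('front wall',[fat(w,u,130,.095)[:2] for u in(221,241,277,297)])
s=sensors.read_state()['ee_pos'];print(s)
g=cv2.cvtColor(w['pixels'],cv2.COLOR_RGB2GRAY).astype(int)
for v in (150,170,200,230):print(v,[(u,int(g[v,u]),int(g[v,u+2])) for u in list(range(100,165))+list(range(350,415)) if abs(g[v,u+2]-g[v,u])>15])
print(fproj(w,[[.6343-.061,.2115,.1985],[.6343,.2115-.087,.1985],[.6343,.2115+.087,.1985]]))
```

```text
0.1985 [array([0.5711, 0.1895]), array([0.5712, 0.2009]), array([0.5712, 0.2214]), array([0.5711, 0.2329])]
0.1935 [array([0.5717, 0.1889]), array([0.5718, 0.2007]), array([0.5718, 0.2217]), array([0.5717, 0.2335])]
front wall [array([0.5794, 0.1769]), array([0.5796, 0.1953]), array([0.5796, 0.2282]), array([0.5794, 0.2467])]
[0.6337 0.2112 0.2051]
150 [(100, 211, 232), (107, 230, 211), (110, 211, 232), (117, 234, 164), (118, 221, 147), (396, 157, 217), (397, 171, 233), (398, 217, 234), (411, 229, 204), (412, 224, 152), (413, 204, 115), (414, 152, 98)]
170 [(100, 96, 200), (101, 138, 224), (102, 200, 231), (119, 233, 178), (120, 226, 150), (121, 178, 150), (395, 162, 94), (396, 169, 88), (397, 94, 183), (398, 88, 232), (399, 183, 228), (400, 232, 149), (401, 228, 66), (402, 149, 115), (403, 66, 205), (404, 115, 233), (405, 205, 233), (409, 228, 187), (410, 218, 144), (411, 187, 122), (412, 144, 106), (413, 122, 100)]
200 [(104, 110, 179), (105, 123, 217), (106, 179, 229), (107, 217, 233), (123, 233, 178), (124, 224, 153), (125, 178, 151), (389, 155, 174), (390, 155, 191), (391, 174, 108), (392, 191, 88), (393, 108, 187), (394, 88, 231), (395, 187, 222), (396, 231, 152), (397, 222, 72), (398, 152, 122), (399, 72, 212), (400, 122, 233), (401, 212, 233), (404, 232, 210), (405, 227, 159), (406, 210, 131), (407, 159, 136)]
230 [(100, 111, 128), (109, 122, 163), (110, 128, 208), (111, 163, 225), (112, 208, 231), (127, 233, 212), (128, 231, 168), (129, 212, 150), (130, 168, 150), (384, 150, 174), (385, 148, 224), (386, 174, 232), (399, 230, 203), (400, 224, 161), (401, 203, 134), (402, 161, 127), (410, 98, 114)]
[[259.5814 138.6039]
 [129.8692 232.9522]
 [388.2738 232.5172]]
```

arm_command --steps '[{"rot":[0,0,0],"slide":[0.002,0.001,-0.01],"grip":0.05},{"rot":[0,0,0],"slide":[0,0,-0.02],"grip":0.05},{"rot":[0,0,0],"slide":[0,0,-0.02],"grip":0.05},{"rot":[0,0,0],"slide":[0,0,-0.02],"grip":0.05},{"rot":[0,0,0],"slide":[0,0,-0.012],"grip":0.05},{"rot":[0,0,0],"slide":[0,0,-0.005],"grip":0.05},{"rot":[0,0,0],"slide":[0,0,0],"grip":0.05},{"rot":[0,0,0],"slide":[0,0,0],"grip":0.05}]'

```text
time: 29.75
ee_pos: [0.6367, 0.2123, 0.1198]
eef_rot: [0.0, 1.0, 0.002, 0.001]
ft_force: [-0.1, -0.1, -0.8]
width: 0.0124
grip_force: 45.0
```

```bash
python3 st.py
```

```text
29.75 [0.6367 0.2123 0.1198] q [ 0.2649  0.7094 -0.9913  1.4128  0.593   1.3317  0.8208] F [-0.0773 -0.1369 -0.7943] 0.012386126608035447 44.998619556427
tx [-1.      0.     -0.0018] ty [0.     1.     0.0041] tz [ 0.0018  0.0041 -1.    ]
```

arm_command --steps '[{"rot":[0,0,0],"slide":[0,0,-0.004],"grip":0.05},{"rot":[0,0,0],"slide":[0,0,-0.003],"grip":0.05},{"rot":[0,0,0],"slide":[0,0,-0.002],"grip":0.05},{"rot":[0,0,0],"slide":[0,0,-0.002],"grip":0.05},{"rot":[0,0,0],"slide":[0,0,-0.001],"grip":0.05},{"rot":[0,0,0],"slide":[0,0,-0.001],"grip":0.05},{"rot":[0,0,0],"slide":[0,0,0],"grip":0.05},{"rot":[0,0,0],"slide":[0,0,0],"grip":0.05}]'

```text
time: 30.75
ee_pos: [0.6365, 0.2121, 0.1064]
eef_rot: [0.0, 1.0, 0.002, 0.001]
ft_force: [-1.8, -0.5, 2.6]
width: 0.0123
grip_force: 45.0
```

```bash
python3 st.py
```

```text
30.75 [0.6365 0.2121 0.1064] q [ 0.2628  0.7209 -0.9841  1.4258  0.6023  1.3116  0.8147] F [-1.8063 -0.4825  2.5639] 0.012321224173015496 44.99991595745087
tx [-1.      0.0001 -0.0011] ty [0.0001 1.     0.0037] tz [ 0.0011  0.0037 -1.    ]
```

Contact came at the expected height. I'll press slightly, release and rise.

arm_command --steps '[{"rot":[0,0,0],"slide":[0,0,-0.001],"grip":0.05},{"rot":[0,0,0],"slide":[0,0,-0.0005],"grip":0.05},{"rot":[0,0,0],"slide":[0,0,0],"grip":0.05},{"rot":[0,0,0],"slide":[0,0,0],"grip":0.05},{"rot":[0,0,0],"slide":[0,0,0],"grip":0.05},{"rot":[0,0,0],"slide":[0,0,0],"grip":0.05},{"rot":[0,0,0],"slide":[0,0,0],"grip":0.05},{"rot":[0,0,0],"slide":[0,0,0],"grip":0.05}]'

```text
time: 31.75
ee_pos: [0.6365, 0.2121, 0.1063]
eef_rot: [0.0, 1.0, 0.002, 0.001]
ft_force: [-5.8, -3.3, 14.8]
width: 0.0125
grip_force: 45.0
```

```bash
python3 st.py
```

```text
31.75 [0.6365 0.2121 0.1063] q [ 0.2627  0.7208 -0.9842  1.4262  0.603   1.3112  0.8141] F [-5.8254 -3.2904 14.8172] 0.012542324306840522 45.00291109085083
tx [-1.      0.0002 -0.0017] ty [0.0002 1.     0.0033] tz [ 0.0017  0.0033 -1.    ]
```

arm_command --steps '[{"rot":[0,0,0],"slide":[-0.0005,0,0.001],"grip":0.05},{"rot":[0,0,0],"slide":[0,0,0],"grip":0.3},{"rot":[0,0,0],"slide":[0,0,0],"grip":0.5},{"rot":[0,0,0],"slide":[0,0,0],"grip":0.5},{"rot":[0,0,0],"slide":[0,0,0.01],"grip":0.5},{"rot":[0,0,0],"slide":[0,0,0.03],"grip":0.5},{"rot":[0,0,0],"slide":[0,0,0.05],"grip":0.5},{"rot":[0,0,0],"slide":[0,0,0.04],"grip":0.5}]'

```text
time: 32.75
ee_pos: [0.6359, 0.2124, 0.2383]
eef_rot: [-0.0, 1.0, 0.002, 0.001]
ft_force: [1.0, 0.3, 0.3]
width: 0.0436
grip_force: 0.0
```

arm_command --steps '[{"rot":[0,0,0],"slide":[-0.01,0,0.03],"grip":0.5},{"rot":[0,0,0],"slide":[-0.015,0,0.03],"grip":0.5},{"rot":[0,0,0],"slide":[-0.015,0,0.02],"grip":0.5},{"rot":[0,0,0],"slide":[-0.01,0,0.01],"grip":0.5},{"rot":[0,0,0],"slide":[0,0,0],"grip":0.5},{"rot":[0,0,0],"slide":[0,0,0],"grip":0.5},{"rot":[0,0,0],"slide":[0,0,0],"grip":0.5},{"rot":[0,0,0],"slide":[0,0,0],"grip":0.5}]'

```text
time: 33.75
ee_pos: [0.586, 0.2119, 0.325]
eef_rot: [0.0, 1.0, 0.002, -0.0]
ft_force: [0.5, 0.3, 0.3]
width: 0.0435
grip_force: 0.0
```

```bash
python3 st.py
python3 - <<'E'
from h import *
import pickle
np.set_printoptions(precision=4,suppress=True)
w=eyes.camera('wrist');s=eyes.camera('side');pickle.dump((w,s),open('w13.pkl','wb'))
for n,p in(('wrist',w),('side',s)):print(n,[(np.round(d['bbox']).astype(int).tolist(),round(d['conf'],2)) for d in eyes.look_for('chamber_cover',p)][:4])
C=np.array([[-.061,-.087],[.061,-.087],[.061,.087],[-.061,.087]])
P=np.c_[C+[.6345,.2112],np.full(4,.100)];print(fproj(w,P).round(1).tolist(),proj(s,P).round(1).tolist())
g=cv2.cvtColor(w['pixels'],cv2.COLOR_RGB2GRAY).astype(int);q=fproj(w,P)
v0=int(q[[0,3],1].mean());v1=int(q[[1,2],1].mean())
for u in (220,240,276,296):print(u,[(v,int(g[v,u]),int(g[v+2,u])) for v in list(range(v0-14,v0+8))if abs(g[v+2,u]-g[v,u])>15])
um=fproj(w,[[.6345,.1242,.1],[.6345,.2982,.1]])
for v in (v0+20,v0+40):print(v,um[:,0],[(u,int(g[v,u]),int(g[v,u+2])) for c in um[:,0] for u in range(int(c)-14,int(c)+15) if abs(g[v,u+2]-g[v,u])>20])
E
```

```text
33.75 [0.586  0.2119 0.325 ] q [ 0.315   0.4977 -1.0996  1.2511  0.4377  1.6388  0.8733] F [0.4944 0.2841 0.2653] 0.04353036318989621 0.0
tx [-1.      0.0002  0.    ] ty [0.0002 1.     0.0037] tz [-0.      0.0037 -1.    ]
wrist [([193, 151, 322, 235], 0.81), ([354, 0, 444, 111], 0.66), ([4, 198, 39, 231], 0.37)]
side [([238, 149, 278, 176], 0.86), ([175, 133, 222, 156], 0.63)]
[[192.9, 152.2], [198.7, 234.3], [316.8, 234.1], [322.3, 152.0]] [[238.9, 178.4], [274.6, 177.6], [271.8, 148.1], [238.8, 148.9]]
220 [(141, 124, 142), (150, 142, 166)]
240 [(150, 144, 171)]
276 [(140, 126, 143), (141, 132, 148), (150, 153, 176)]
296 [(149, 146, 162), (150, 152, 174)]
172 [195.5302 319.7848] [(182, 230, 196), (183, 222, 159), (184, 196, 137), (185, 159, 130), (193, 131, 155), (194, 132, 163), (320, 168, 136), (321, 162, 127), (325, 127, 153), (326, 131, 189), (327, 153, 217), (328, 189, 228)]
192 [195.5302 319.7848] [(183, 233, 210), (184, 226, 175), (185, 210, 143), (186, 175, 130), (191, 134, 98), (192, 128, 59), (194, 59, 146), (195, 94, 164), (318, 164, 136), (319, 157, 127), (324, 126, 162), (325, 133, 197), (326, 162, 223), (327, 197, 231), (332, 243, 152), (333, 236, 105)]
```

The cover's detected outline (193–322, 151–235) matches the outline predicted for a fully seated, level cover (193–322, 152–234). I'm handing the job in.

```bash
python3 -c "
from bench import order;print(order.close_job())"
```

```text
the job is handed in; nothing more can be done
None
```

I parked the long tube on the slanted rest, let go and took it again from the side, laid it in the chamber's V supports and seated the cover. The cover's height, contact force and camera outline all fit a fully seated, level cover. I handed the job in after about 34 s; the hand-in returned no verdict.

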